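Close a watch in the case press and lay it and the tools in the bench tray

TASK

Finish closing this watch and clear the bench: lay the watch in the press nest with its back up, as it lies now, pull the lever right down so that the back snaps home, and ease the lever up again under control, taking two seconds or more, never letting it fly up. Then lay the closed watch flat in its bay of the wooden tray, still back up, and lay every tool on the bench flat in its own slot of the tray, handle end towards the brass pull. Leave the dome, the loupe and the movement holder as they are.

Things in the scene. Friction and masses are not known exactly. Their poses are not given: they have to be found in the camera images.
- watch: steel watch head, no strap, lying glass down, back up: cushion-shaped case 46 mm along x with flat ends square to x, 38 mm along y. Rests on a 2 mm high bezel; the case sides run from 2 to 11 mm height, the round snap back (31 mm across) stands above. A 5 mm crown sticks out 3.5 mm in the middle of the +y side. Origin: centre of the underside. Best gripped by the flat ends (46 mm). 90 g
- back (a joint): how far the watch's snap back is pressed in, m: 0 = open (its top 3 mm proud of the case, 14 mm above the watch's origin), 0.0025 = home (0.5 mm proud); takes about 10 N and stays where it is pressed
- press: grey bench press, fixed. Origin on the table under the middle of its nest; x runs from its open front to the hinge, z up. Base 92 mm wide (y), 18 mm high, from x = -80 to +135 mm; hinge cheeks 54 mm wide, 90 mm high, from x = 78 to 112 mm
- nest (a point): centre of the floor of the press's white nylon nest, 28 mm above the table, axes as the press. The recess is 52 mm along y and 44 mm along x, 4 mm deep; the watch lies in it with its 46 mm length along y, either way round (the crown passes over the rim)
- lever (a joint): angle of the press's sprung arm, rad: 0 = fully up (15 degrees back past upright, clear of the nest), 1.83 = fully down (end stop: arm level, over the nest, pointing to the front). The spring lifts it all the way: about 2 to 4 N at the handle, plus 5 N while the watch back goes in over the last 0.03 rad. Let go, it flies up; faster than 2 rad/s upwards is too fast. Below 0.15 counts as up
- lever_handle (a point): middle of the lever's cross handle, a black round bar 12 mm thick and 116 mm long, parallel to the hinge (along the press's y). The flat arm, 22 mm wide, joins its middle, so take the bar 35 to 40 mm to either side of the middle; it may turn in the fingers. It travels on an arc of 185 mm about the hinge
- lever_hinge (a point): point on the lever's hinge axis (its y, level), 95 mm behind the nest centre (+x) and 75 mm above the table, axes as the press. Handle height = 75 mm + 185 mm x sin(1.83 - lever); handle distance in front of the hinge (along -x) = 185 mm x cos(1.83 - lever)
- tray: fixed routed beech tray, 170 mm (x) by 250 mm (y), 15 mm high; origin on the table under its middle. x runs from the side with the brass pull to the side facing it, z up; the pull bar is 19 mm outside the -x edge. Seen with the pull towards you, from right (-y) to left: the watch bay, then the slots of screwdriver, wrench, brush and knife
- bay (a point): centre of the lined floor of the tray's watch bay, 11 mm above the table, axes as the tray: a recess 4 mm deep, 52 mm along x and 44 mm along y; the watch lies in it with its 46 mm length along x, either way round (the crown passes over the rim)
- slot_driver (a point): middle of the screwdriver's slot, on its floor 6 mm above the table (walls rise to 15 mm); axes as those of the tray, slot along x. 120 mm long; 16 mm wide at the handle end (x below -27 mm), 11 mm wide at the tip end (x above 27 mm); the 54 mm between is a finger channel at floor level, common to the four slots, which lie 41 mm apart
- slot_wrench (a point): middle of the wrench's slot, as above: 110 mm long, 20 mm wide at the handle end, 28 mm at the head end
- slot_brush (a point): middle of the brush's slot, as above: 154 mm long, 20 mm wide at the handle end, 31 mm at the bristle end
- slot_knife (a point): middle of the case knife's slot, as above: 140 mm long, 24 mm wide at the handle end, 19 mm at the blade end
- driver: watchmaker's screwdriver lying on the bench, 110 mm long: knurled aluminium handle 10 mm thick from x = -55 to +18 mm, then a thin 3 mm blade to +55 mm; tip at +x. Origin: on its axis, middle of its length (still on the handle), 5 mm above what it lies on. It may have rolled, so z need not be up. 30 g
- driver_tip (a point): tip of the screwdriver's blade
- wrench: flat steel two-pronged case wrench, 100 mm long, 6 mm thick: handle 14 mm wide from x = -50 to +24 mm, forked head 22 mm wide to +50 mm (+x). Origin: underside, middle of the length. 60 g
- wrench_tip (a point): middle of the wrench's forked end, +x
- brush: flat dusting brush, 144 mm long: wooden handle 14 mm wide and 10 mm high from x = -72 to +26 mm, brass ferrule 20 mm wide, pale bristles 24 mm wide to +72 mm (+x). Origin: underside, middle of the length. 35 g
- brush_tip (a point): end of the bristles, +x
- knife: case knife, 130 mm long: black handle 18 mm wide and 9 mm high from x = -65 to +18 mm, then a short steel blade 12 mm wide to +65 mm (+x). Origin: underside, middle of the length. 45 g
- knife_tip (a point): end of the knife's blade, +x
- dome: clear dust dome on a round blue base, 92 mm across, 67 mm high; a bystander. Origin: centre of its underside
- loupe: black eyeglass loupe, 38 mm across, 33 mm high; a bystander. Origin: centre of its underside
- holder: steel movement holder with a brass movement, 42 x 40 mm, 20 mm high; a bystander. Origin: centre of its underside

How it is judged (in metres and radians):
On the way, in this order (a step that is already met when the one before it is completed fails the run):
1. the watch lies in the press nest, back up and still open, lever up, let go (horizontal distance between watch and nest below 0.006 m and z of watch in the frame of nest below 0.002 m and angle between the x axis of watch and the y axis of nest, either way round below 0.15 rad and angle between watch's own z axis and vertical below 0.1 rad and value of joint lever below 0.2 rad and value of joint back below 0.0012 m and contact force between the fingers and watch below 0.1 N), for 0.2 s.
2. the lever is pulled right down and the watch's back is home (horizontal distance between watch and nest below 0.006 m and z of watch in the frame of nest below 0.002 m and angle between the x axis of watch and the y axis of nest, either way round below 0.15 rad and angle between watch's own z axis and vertical below 0.1 rad and value of joint lever above 1.76 rad and value of joint back above 0.002 m), for 0.2 s.
3. the lever is up again (value of joint lever below 0.15 rad), for 0.2 s.
At the end, for the whole second after the job is handed in: Watch flat in the bay, back up and home (2 mm in), within 6 mm and 0.15 rad; lever up (under 0.15 rad); each tool present flat on the floor of its own slot, within 9 mm lengthwise, 5 mm sideways and 0.12 rad, tip away from the pull; all at rest (horizontal distance between watch and bay below 0.006 m and z of watch in the frame of bay below 0.002 m and angle between the x axis of watch and the x axis of bay, either way round below 0.15 rad and angle between watch's own z axis and vertical below 0.1 rad and value of joint back above 0.002 m and value of joint lever below 0.15 rad and linear speed of each of watch, driver, wrench, brush, knife below 0.02 m/s and x of driver in the frame of slot_driver between -0.009 and 0.009 m and y of driver in the frame of slot_driver between -0.005 and 0.005 m and z of driver in the frame of slot_driver below 0.008 m and angle between the x axis of driver and the x axis of slot_driver, either way round below 0.12 rad and x of driver_tip in the frame of slot_driver above 0.03 m and x of wrench in the frame of slot_wrench between -0.009 and 0.009 m and y of wrench in the frame of slot_wrench between -0.005 and 0.005 m and z of wrench in the frame of slot_wrench below 0.003 m and angle between the x axis of wrench and the x axis of slot_wrench, either way round below 0.12 rad and x of wrench_tip in the frame of slot_wrench above 0.03 m and angle between each of wrench, brush, knife's own z axis and vertical below 0.12 rad and x of brush in the frame of slot_brush between -0.009 and 0.009 m and y of brush in the frame of slot_brush between -0.005 and 0.005 m and z of brush in the frame of slot_brush below 0.003 m and angle between the x axis of brush and the x axis of slot_brush, either way round below 0.12 rad and x of brush_tip in the frame of slot_brush above 0.03 m and x of knife in the frame of slot_knife between -0.009 and 0.009 m and y of knife in the frame of slot_knife between -0.005 and 0.005 m and z of knife in the frame of slot_knife below 0.003 m and angle between the x axis of knife and the x axis of slot_knife, either way round below 0.12 rad and x of knife_tip in the frame of slot_knife above 0.03 m); the robot touches nothing.
It fails at once if the lever flies up (faster than 2 rad/s) (velocity of joint lever below -2 rad/s).
It fails at once if the dome is moved or tipped (distance of dome from where it was at the start of the episode above 0.03 m or angle between dome's own z axis and vertical above 0.5 rad).
It fails at once if the loupe is moved or tipped (distance of loupe from where it was at the start of the episode above 0.03 m or angle between loupe's own z axis and vertical above 0.5 rad).
It fails at once if the holder is moved or tipped (distance of holder from where it was at the start of the episode above 0.03 m or angle between holder's own z axis and vertical above 0.5 rad).
Of driver, wrench, brush, knife only 2 to 4 are there at a start; the rules pass over those that are not, and their reading is None.
At some moment in a run one of driver, wrench, brush, knife may be knocked a few centimetres aside while the robot is not near it.
It also fails if it takes over 208 s, if anything falls off the work surface, if the arm or the gripper's body presses on something with over 40 N, if the wrist force passes 120 N, or if a joint passes its speed limit or range.

ROBOT

A 6-joint arm with a two-finger parallel gripper is mounted at the origin on the work surface. World frame = base frame: x ahead of the robot, y to its left, z up, the work surface at z = 0. Lengths are in mm, angles in rad, forces in N, time in s.
With the tool pointing down it reaches from about 300 to 750 mm from the base axis. Payload 8.5 kg.
Tool frame: the origin (TCP) lies midway between the tips of the shut fingers; the grasp point (between the pads) lies 19 mm behind it; z points along the fingers, y is the line along which they close (so a half turn about z gives the same grasp; the last joint's range is limited). The gripper opens to 88 mm and grips with 3 to 60 N. Pads are 18 mm wide; open, the fingers measure 123 mm over their backs; the gripper's body (75 mm by 187 mm) begins 45 mm behind the grasp point.
Start: joints at [-1.464, 0.381, 1.297, -0, 1.464, -0.215], TCP at [173.945, -521.75, 238.748] pointing down, gripper open.
Joint ranges: [-3.11, 3.11], [-0.89, 2.33], [0.22, 2.48], [-1.42, 4.56], [0.17, 2.85], [-2.88, 2.88]. Speed limits (rad/s): [2.39, 2.39, 3.14, 3.14, 3.14, 3.14].

INTERFACE

Orientations are given as [roll, pitch, yaw] about the fixed x, y, z axes, in that order (R = Rz(yaw) Ry(pitch) Rx(roll)).
In Python, from plant import sense, read_camera, camera_model, finish_job, look_for gives the robot as it stands.
- The arm moves only by the tool move_arm, never from a script. Its arguments are lists of equal length, an entry for each row: "offset": the shift along the world's x, y, z in m, a list of three; "twist": the turn about the world's z in degrees; "hand": the opening, from 0 (shut) to 1 (fully open). In form: {"offset": [[dx, dy, dz], ...], "twist": [twist, ...], "hand": [hand, ...]}. A call has 1 to 12 rows; each row shifts and turns the commanded pose from where the row before left it; what a row does not reach is not made up. A row lasts 1/10 s, in which the tool goes at most 50 mm and 8.59 degrees, less where a joint would pass 70% of its speed; a pose out of reach is approached as far as the arm can. A call with a gripper value outside its range is refused whole. The fingers move at their own pace and stop on an object; "newtons" is the grip in N (left out, the last holds). Time passes only in rows, so rows that do not move let the fingers close. It gives the time, the measured TCP pose, the force, the opening and the grip force at its end, in the units of the state.
- sense(): the state, without advancing time (a new reading comes with each control period).
- read_camera(name): name is "scene" or "top" or "wrist"; returns the picture (420x560x3 uint8, red, green, blue); there is no depth.
- camera_model(name): a dict with "mtx" (3x3 intrinsics, pixels), "dist" ([k1, k2, p1, p2, k3] as OpenCV has them; the pictures are not rectified), "rvec" (rotation vector, rad) and "tvec" (3), from world to camera coordinates, as OpenCV has them; the wrist camera has in their place "T_tool_cam" (4x4, takes a point from camera to tool coordinates, whose origin is the TCP and whose axes are the flange's). Camera axes: x right, y down, z forward; pixel columns grow to the right and rows downward; lengths in mm; the calibration is good to about 2 mm. A picture is of the moment at which its call begins: read the wrist's pose just before it. camera_model takes no time and is no camera call.
- finish_job(): hands the job in; it is judged then, once.
Trained networks look in the newest picture that a camera, given by its name, has taken for a name from the list of things; names that differ only in an ending like _2 or _b are one class to them, and where a whole thing is asked for, a point or a joint stands for the part that bears it (a point fixed in the world has none). Each returns a list of dicts, best first, with "score" (0 to 1); they miss things now and then, are a little off and sometimes report something else, mostly with a low value. They report only what shows in the picture. A call takes as long as a camera call.
- look_for(camera, thing): "at" ([x, y, z] in mm, in the coordinates of the camera as it stood for that picture, good to about 4 mm: the middle of the surface that is visible of it).
The state is a dict: "time_s": time; "qpos": joint angles; "qvel": joint speeds; "effort": joint torques, N m; "position": TCP position; "tool_rot": TCP orientation; "ft_force": force on the tool from outside, world axes, zero at the start; "wrist_torque": the same for the moment, N m; "opening": opening from 0.0 (shut) to 1.0 (fully open); "gripper_force": force on a finger pad.
Only numpy, scipy, OpenCV 4.12 (cv2) and the standard library are available. Lean on these libraries where they do the work, as an engineer would, in place of code of your own. Each camera call takes 0.05 s, during which the arm holds its last target. There are 200 camera calls.

## Working session

There is one attempt and no reset: what is moved stays moved. The work goes in short steps, Python scripts to look and compute and a tool call to move; the robot and the scene stay as the last step left them, time stands still between calls to the robot, and variables do not carry over. Pictures are saved under pics/ and viewed, at most 14 in all, crops included, and the job is handed in when it is done.

Besides the shell and the picture viewer there is one more tool, called after "Emit:" in YAML: its name, and indented under it one key for each argument. move_arm: Moves the arm, as the interface text tells. Its arguments: {"type":"object","properties":{"offset":{"type":"array"},"twist":{"type":"array"},"hand":{"type":"array"},"newtons":{"type":"number"}},"required":["offset","twist","hand"]}

```bash
mkdir -p pics; ls; cat > h.py <<'E'
import numpy as np, cv2
from plant import *
from scipy.spatial.transform import Rotation as R
def cam(name):
    m=camera_model(name); K=np.array(m["mtx"],float); D=np.array(m["dist"],float)
    if "rvec" in m:
        Rc=cv2.Rodrigues(np.array(m["rvec"],float))[0]; t=np.array(m["tvec"],float).ravel()
        return K,D,Rc.T,-Rc.T@t      # cam->world
    s=sense(); T=np.array(m["T_tool_cam"],float); Rt=R.from_euler('xyz',s["tool_rot"]).as_matrix()
    return K,D,Rt@T[:3,:3],Rt@T[:3,3]+np.array(s["position"])
def px2w(c,uv,z):
    K,D,Rw,o=c
    p=cv2.undistortPoints(np.array(uv,float).reshape(-1,1,2),K,D).reshape(-1,2)
    d=np.c_[p,np.ones(len(p))]@Rw.T
    return o+d*((z-o[2])/d[:,2])[:,None]
def w2px(c,X):
    K,D,Rw,o=c
    Xc=(np.array(X,float).reshape(-1,3)-o)@Rw
    return cv2.projectPoints(Xc,np.zeros(3),np.zeros(3),K,D)[0].reshape(-1,2)
def snap(name,fn=None):
    c=cam(name); im=read_camera(name)
    if fn: cv2.imwrite("pics/"+fn,cv2.cvtColor(im,cv2.COLOR_RGB2BGR))
    return c,im
def find(name,c,things):
    for t in things:
        for d in look_for(name,t)[:2]:
            print(t,round(d["score"],2),np.round(c[2]@np.array(d["at"])+c[3]).astype(int))
E
python3 - <<'E'
from h import *
s=sense();print({k:np.round(v,3).tolist() for k,v in s.items()})
for n in("top","scene"):
    c,im=snap(n,n+"0.png"); print(n,c[3].round())
    if n=="top": find(n,c,["watch","press","lever_handle","tray","driver","wrench","brush","knife","dome","loupe","holder","driver_tip","wrench_tip","brush_tip","knife_tip"])
E
```

```text
pics
{'time_s': 0.0, 'qpos': [-1.464, 0.381, 1.298, 0.0, 1.464, -0.215], 'qvel': [-0.001, 0.0, -0.003, 0.001, -0.002, 0.001], 'effort': [-0.002, -43.794, -22.456, 0.071, 0.035, -0.0], 'position': [173.946, -521.478, 238.126], 'tool_rot': [-3.14, -0.0, 0.322], 'ft_force': [0.228, -0.178, -0.189], 'wrist_torque': [0.005, -0.01, -0.023], 'gripper_force': 0.0, 'opening': 1.001}
top [ 369.    4. 1525.]
watch 0.65 [570 166   8]
press 0.96 [489 302  23]
lever_handle 0.74 [552 342 218]
lever_handle 0.27 [493 308  18]
tray 0.72 [ 491 -265   14]
tray 0.45 [425  43   4]
driver 0.53 [686   6  11]
brush 0.65 [425  44  10]
brush 0.57 [491 300  25]
knife 0.48 [775 130  34]
dome 0.88 [773 131  37]
loupe 0.71 [424  45   5]
loupe 0.55 [796  -1  33]
holder 0.6 [764 -99  14]
driver_tip 0.61 [685   3   9]
brush_tip 0.53 [422  44   6]
scene [1378.  237.  972.]
```

```bash
python3 -c "
import cv2
a=cv2.imread('pics/top0.png');cv2.imwrite('pics/top0b.png',cv2.resize(a,(800,600),interpolation=cv2.INTER_CUBIC))"
```

```text
(no output)
```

View pics/top0b.png

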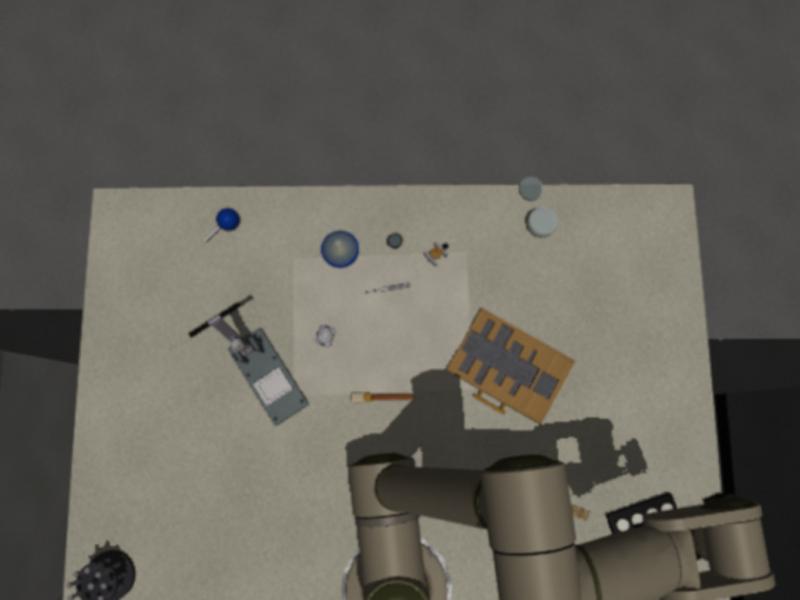

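View pics/scene0.png

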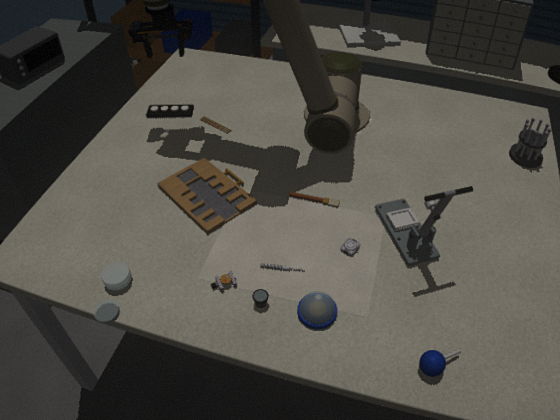

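The scene picture shows a brush near (315,198), the screwdriver near (283,267), the watch at (350,246), the tray at (207,194), the press at (410,225) with its lever up, and a small brown bar at (215,124) that I can't identify. I'll check that bar and the wrist camera next.

```bash
python3 - <<'E'
from h import *
print(camera_model("wrist"))
a=cv2.imread("pics/scene0.png"); b=cv2.imread("pics/top0.png")
cs=cam("scene"); ct=cam("top")
print(px2w(cs,[[203,119],[230,131]],3).round(), px2w(ct,[[400,353],[411,362]],3).round())
print("tray corners top", px2w(ct,np.array([[481,308],[574,360],[541,423],[448,368]])*.7,15).round())
print("brush", px2w(ct,np.array([[351,398],[412,397]])*.7,8).round(),"driver",px2w(ct,np.array([[365,291],[410,286]])*.7,5).round())
print("nest", px2w(ct,np.array([[272,385]])*.7,30).round(), "base ends",px2w(ct,np.array([[276,424],[308,404],[229,350],[262,329]])*.7,18).round())
z=[cv2.resize(x,(400,400),interpolation=cv2.INTER_CUBIC) for x in (a[85:165,170:250],b[320:400,370:450])]
cv2.imwrite("pics/z.png",np.hstack(z))
E
```

```text
{'mtx': array([[350.74912867,   0.        , 283.20026577],
       [  0.        , 350.74912867, 202.02518352],
       [  0.        ,   0.        ,   1.        ]]), 'dist': array([-0.06571152,  0.        ,  0.        ,  0.        ,  0.        ]), 'T_tool_cam': array([[ 6.68721923e-04, -9.49979143e-01, -3.12312632e-01,
         8.23040727e+01],
       [ 9.99999757e-01,  6.96613826e-04,  2.22634442e-05,
         3.10322456e-01],
       [ 1.96411490e-04, -3.12312571e-01,  9.49979378e-01,
        -1.45476868e+02],
       [ 0.00000000e+00,  0.00000000e+00,  0.00000000e+00,
         1.00000000e+00]])}
[[ 157. -429.    3.]
 [ 194. -314.    3.]] [[ 177. -399.    3.]
 [ 148. -433.    3.]]
tray corners top [[ 628. -205.   15.]
 [ 503. -419.   15.]
 [ 360. -335.   15.]
 [ 488. -124.   15.]]
brush [[421. 102.   8.]
 [422. -39.   8.]] driver [[674.  69.   5.]
 [685. -38.   5.]]
nest [[451. 282.  30.]] base ends [[363. 273.  18.]
 [407. 200.  18.]
 [533. 386.  18.]
 [582. 310.  18.]]
```

View pics/z.png

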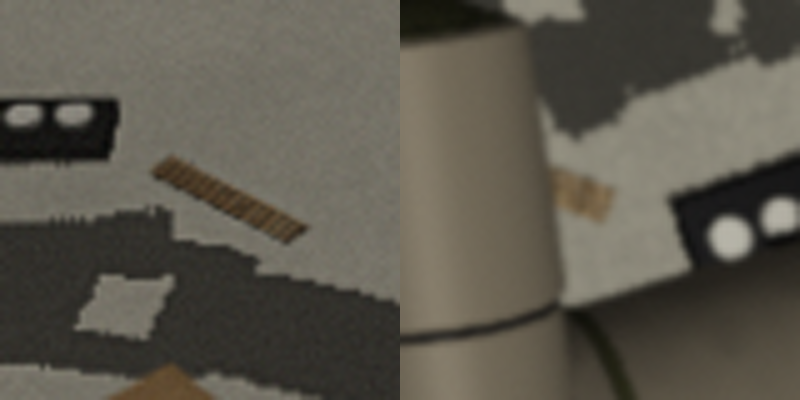

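The brown strip is a wooden ruler, so it is clutter. The tools I can see are the driver and the brush. I'll move over the tray next.

Emit:
move_arm:
  offset:
    - [0.035,0.025,0.007]
    - [0.035,0.025,0.007]
    - [0.035,0.025,0.007]
    - [0.035,0.025,0.007]
    - [0.035,0.025,0.007]
    - [0.035,0.025,0.007]
    - [0.035,0.025,0.007]
    - [0.035,0.025,0.007]
    - [0.035,0.025,0.007]
    - [0.035,0.025,0.007]
    - [0.035,0.025,0.007]
    - [0,0,0]
  twist: [0,0,0,0,0,0,0,0,0,0,0,0]
  hand: [1,1,1,1,1,1,1,1,1,1,1,1]

```text
time_s: 2.05
position: [562.0, -243.7, 315.9]
tool_rot: [3.141, -0.001, 0.327]
ft_force: [-0.4, -0.4, -0.1]
opening: 0.994
gripper_force: 0.0
```

```bash
python3 - <<'E'
from h import *
c,im=snap("wrist","tray.png"); s=sense(); print(s["time_s"],s["position"],s["tool_rot"])
find("wrist",c,["tray","knife","wrench"])
E
```

```text
2.1 [ 560.32283705 -245.24160829  315.50738662] [ 3.14152404e+00 -9.91042826e-05  3.25226537e-01]
tray 0.82 [ 503 -259   15]
```

View pics/tray.png

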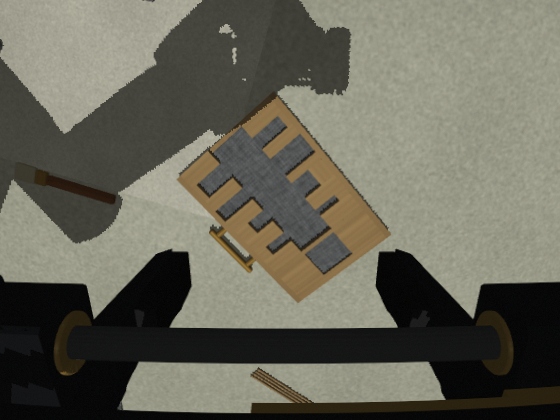

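The tray fills the middle of the picture with corners near (277,95), (390,234), (298,301) and (178,180). The pull is at (231,249) and the bay at (327,253). The brush is at the left, around (65,183).

```bash
python3 - <<'E'
from h import *
from scipy.optimize import least_squares
K,D,Rw,o=cam("wrist"); 
c=(K,D,Rw,o)
im=cv2.imread("pics/tray.png"); g=cv2.cvtColor(im,cv2.COLOR_BGR2GRAY)
P=np.array([[-85,-125,15],[85,-125,15],[85,125,15],[-85,125,15]],float)
q=np.array([[298,301],[390,234],[277,95],[178,180]],float)
q2=cv2.cornerSubPix(g,q.astype(np.float32).reshape(-1,1,2),(5,5),(-1,-1),(3,30,.01)).reshape(-1,2);print(q2)
def W(p,X): 
    a=p[2];r=np.array([[np.cos(a),-np.sin(a),0],[np.sin(a),np.cos(a),0],[0,0,1]]);return X@r.T+[p[0],p[1],0]
for qq in(q,q2):
    f=least_squares(lambda p:(w2px(c,W(p,P))-qq).ravel(),[495,-271,-.53],loss='soft_l1');print(f.x.round(3),np.degrees(f.x[2]),f.fun.reshape(-1,2).round(1))
# bay location: dark blob at (327,253)
m=(cv2.inRange(im,(0,0,0),(95,95,95))); n,l,st,ce=cv2.connectedComponentsWithStats(m)
k=l[253,327];print("bay px",st[k],ce[k])
b=px2w(c,ce[k],11)[0];a=f.x[2];d=b[:2]-f.x[:2];print("bay w",b.round(1),"tray frame",(np.array([[np.cos(a),np.sin(a)],[-np.sin(a),np.cos(a)]])@d).round(1))
pts=np.argwhere(l==k)[:,::-1].astype(np.float32); 
box=cv2.minAreaRect(px2w(c,pts,11)[:,:2].astype(np.float32));print(box)
k2=l[190,270];print(st[k2],ce[k2])
pw=W(-np.array([0,0,0.]),px2w(c,np.argwhere(l==k2)[:,::-1],6))
loc=(pw[:,:2]-f.x[:2])@np.array([[np.cos(a),-np.sin(a)],[np.sin(a),np.cos(a)]])
# slot centre lines: for x beyond +-35, histogram of y
for s in(1,-1):
    y=np.sort(loc[(loc[:,0]*s>34)&(loc[:,0]*s<48),1]); h=np.histogram(y,np.arange(-80,125,4)); print(s,list(zip(h[1].astype(int),h[0])))
print("x range",loc[:,0].min(),loc[:,0].max())
E
```

```text
[[297.57315 302.83942]
 [389.6627  233.17725]
 [276.47275  92.59322]
 [177.27425 178.71216]]
[ 490.094 -277.184   -0.548] -31.410959135092806 [[ 0.1  3. ]
 [ 2.4  2.3]
 [-1.2 -2.5]
 [-0.2 -0.4]]
[ 491.039 -276.122   -0.55 ] -31.499651330435142 [[-0.1  0.5]
 [ 2.3  2.5]
 [-1.1 -1.1]
 [-0.  -0.2]]
bay px [305 233  47  42 985] [328.07208122 253.37969543]
bay w [ 443.  -353.2   11. ] tray frame [ -0.7 -90.8]
((442.40924072265625, -353.28680419921875), (43.38933563232422, 51.604854583740234), 59.14124298095703)
[ 179  117  160  137 8797] [268.89382744 185.17858361]
1 [(np.int64(-80), np.int64(0)), (np.int64(-76), np.int64(0)), (np.int64(-72), np.int64(0)), (np.int64(-68), np.int64(0)), (np.int64(-64), np.int64(0)), (np.int64(-60), np.int64(0)), (np.int64(-56), np.int64(0)), (np.int64(-52), np.int64(0)), (np.int64(-48), np.int64(0)), (np.int64(-44), np.int64(0)), (np.int64(-40), np.int64(22)), (np.int64(-36), np.int64(29)), (np.int64(-32), np.int64(23)), (np.int64(-28), np.int64(0)), (np.int64(-24), np.int64(0)), (np.int64(-20), np.int64(0)), (np.int64(-16), np.int64(0)), (np.int64(-12), n
[... 1863 characters left out ...]
(np.int64(36), np.int64(8)), (np.int64(40), np.int64(28)), (np.int64(44), np.int64(29)), (np.int64(48), np.int64(29)), (np.int64(52), np.int64(29)), (np.int64(56), np.int64(18)), (np.int64(60), np.int64(0)), (np.int64(64), np.int64(0)), (np.int64(68), np.int64(0)), (np.int64(72), np.int64(0)), (np.int64(76), np.int64(11)), (np.int64(80), np.int64(30)), (np.int64(84), np.int64(31)), (np.int64(88), np.int64(25)), (np.int64(92), np.int64(28)), (np.int64(96), np.int64(30)), (np.int64(100), np.int64(17)), (np.int64(104), np.int64(0)), (np.int64(108), np.int64(0)), (np.int64(112), np.int64(0)), (np.int64(116), np.int64(0)), (np.int64(120), np.int64(0))]
x range -81.47561948002249 74.87539593752072
```

Emit:
move_arm:
  offset:
    - [0,0.045,0]
    - [0,0.045,0]
    - [0,0.045,0]
    - [0,0.045,0]
    - [0,0.045,0]
    - [0.005,0.045,0]
    - [0.01,0.045,0]
    - [0.01,0.045,0]
    - [0.01,0.045,0]
    - [0.01,0.03,0]
    - [0,0,0]
    - [0,0,0]
  twist: [0,0,0,0,0,0,0,0,0,0,0,0]
  hand: [1,1,1,1,1,1,1,1,1,1,1,1]

```text
time_s: 3.45
position: [603.9, 187.3, 315.5]
tool_rot: [3.141, 0.001, 0.321]
ft_force: [0.0, -0.4, 0.2]
opening: 0.997
gripper_force: 0.0
```

```bash
python3 - <<'E'
from h import *
c,im=snap("wrist","w1.png"); s=sense(); print(s["time_s"],s["position"],s["tool_rot"])
find("wrist",c,["watch","press","driver","brush","brush_tip","driver_tip"])
E
```

```text
3.5 [603.88591103 186.69932202 315.76133278] [3.14129522e+00 3.76272474e-04 3.20102330e-01]
watch 0.95 [569 166  10]
watch 0.28 [ 555 -194    9]
press 0.78 [527 322  28]
driver 0.72 [687   6   8]
driver 0.57 [ 558 -194    6]
brush 0.7 [790   4  31]
brush 0.66 [428  47   3]
brush_tip 0.91 [433  49  11]
brush_tip 0.35 [ 555 -194   11]
driver_tip 0.83 [690   6   8]
driver_tip 0.18 [ 556 -194    8]
```

View pics/w1.png

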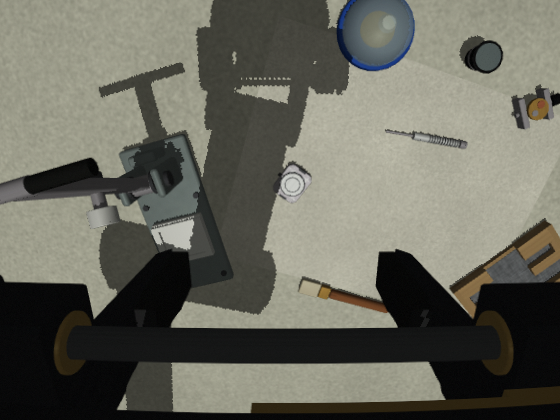

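The watch is at about (292,183), the driver runs from (387,131) to (466,144), the brush is at (345,297) and the press base runs from (155,150) to (225,275). I'll zoom in on the watch and the nest.

```bash
python3 - <<'E'
import cv2,numpy as np
a=cv2.imread("pics/w1.png")
z=[cv2.resize(x,(400,400),interpolation=cv2.INTER_CUBIC) for x in (a[158:208,267:317],a[130:290,90:250])]
cv2.imwrite("pics/z2.png",np.hstack(z))
E
```

```text
(no output)
```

View pics/z2.png

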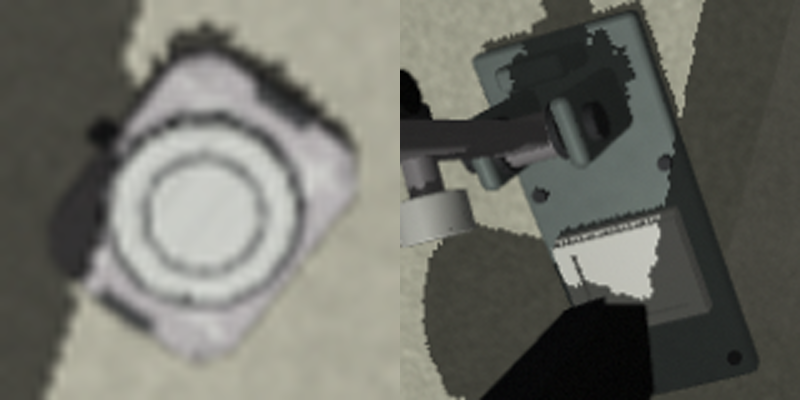

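The long axis of the watch runs from (282,197) to (303,171), and the crown is at about (280,174) on the upper-left side. The nest is partly hidden behind a finger.

```bash
python3 - <<'E'
from h import *
c=cam("wrist")
a=px2w(c,[[282.6,196.75],[302.6,171.1]],8)[:,:2]; d=a[1]-a[0]; print("watch ends",a.round(1),np.linalg.norm(d),"mid",a.mean(0),"x yaw",np.degrees(np.arctan2(d[1],d[0])))
print("back centre",px2w(c,[[267+205/8,158+210/8]],14), "crown",px2w(c,[[279.75,174.5]],6))
# press base: right edge, front corner
k=lambda u,v:[90+(u-400)*.4,130+v*.4]
pts=px2w(c,[k(640,12),k(758,365),k(475,55),k(553,240),k(680,208),k(712,305)],[0]) if 0 else None
B=px2w(c,[k(640,14),k(756,362),k(476,56)],18); print("base",B.round(1)); e=B[0]-B[1]; print("press yaw",np.degrees(np.arctan2(e[1],e[0])),np.linalg.norm(e))
N=px2w(c,[k(553,240),k(680,208),k(712,305)],32);print("nest rim",N.round(1))
for n,q in(("driver",[[387,131],[466,144]]),("brush",[[299,288],[386,309]])):
    p=px2w(c,q,5);e=p[0]-p[1];print(n,p.round(),p.mean(0).round(1),np.linalg.norm(e),np.degrees(np.arctan2(e[1],e[0])))
E
```

```text
watch ends [[547.6 169.2]
 [589.7 155.3]] 44.34630551023335 mid [568.67128118 162.24489647] x yaw -18.272514347405796
back centre [[569.99596232 162.66353849  14.        ]] crown [[575.31011644 182.40514097   6.        ]]
base [[588.8 311.3  18. ]
 [416.5 201.5  18. ]
 [541.5 387.9  18. ]]
press yaw 32.50948968361471 204.29982795845626
nest rim [[460.8 324.7  32. ]
 [500.1 264.4  32. ]
 [451.1 234.1  32. ]]
driver [[674.  69.   5.]
 [693. -39.   5.]] [683.6  15.1   5. ] 108.96552454359058 100.02960702611573
brush [[419. 101.   5.]
 [425. -40.   5.]] [421.9  30.4   5. ] 140.3143410801282 92.56408408800452
```

Emit:
move_arm:
  offset:
    - [-0.003,-0.002,-0.006]
    - [-0.003,-0.002,-0.006]
    - [-0.003,-0.002,-0.006]
    - [-0.003,-0.002,-0.006]
    - [-0.003,-0.002,-0.006]
    - [-0.003,-0.002,-0.006]
    - [-0.003,-0.002,-0.006]
    - [-0.003,-0.002,-0.006]
    - [-0.003,-0.002,-0.006]
    - [-0.003,-0.002,-0.006]
    - [-0.003,-0.002,-0.006]
    - [-0.002,-0.002,-0.006]
  twist: [8.5,8.5,8.5,8.5,8.5,8.5,8.5,8.5,8.5,8.5,8.5,8.5]
  hand: [1,1,1,1,1,1,1,1,1,1,1,1]

```text
time_s: 5.0
position: [568.7, 163.8, 243.7]
tool_rot: [3.141, 0.0, 2.108]
ft_force: [0.5, 0.4, 0.5]
opening: 0.996
gripper_force: 0.0
```

Emit:
move_arm:
  offset:
    - [0,0,-0.008]
    - [0,0,-0.008]
    - [0,0,-0.008]
    - [0,0,-0.008]
    - [0,0,-0.008]
    - [0,0,-0.008]
    - [0,0,-0.008]
    - [0,0,-0.008]
    - [0,0,-0.008]
    - [0,0,-0.008]
    - [0,0,-0.008]
    - [0,0,-0.008]
  twist: [8.5,8.5,8.5,8.5,8.5,8.5,8.5,8.5,8.5,8.5,8.5,8.5]
  hand: [1,1,1,1,1,1,1,1,1,1,1,1]

```text
time_s: 6.2
position: [569.0, 163.9, 147.6]
tool_rot: [-3.141, 0.0, -2.395]
ft_force: [0.1, -0.6, -0.4]
opening: 1.002
gripper_force: 0.0
```

Emit:
move_arm:
  offset:
    - [0,0,-0.007]
    - [0,0,-0.007]
    - [0,0,-0.007]
    - [0,0,-0.007]
    - [0,0,0]
    - [0,0,0]
    - [0,0,0]
  twist: [8.5,8.5,8.5,3.9,0,0,0]
  hand: [1,1,1,1,1,1,1]

```text
time_s: 6.9
position: [569.1, 164.1, 120.2]
tool_rot: [-3.141, 0.0, -1.889]
ft_force: [0.4, -0.7, -0.2]
opening: 0.998
gripper_force: 0.0
```

```bash
python3 - <<'E'
from h import *
c,im=snap("wrist","w2.png"); s=sense(); print(s["time_s"],s["position"],s["tool_rot"],s["qpos"])
find("wrist",c,["watch"])
print(w2px(c,[[569.3,162.5,14],[569.3+21.8,162.5-7.2,11]]))
t,im=snap("top","top1.png")
find("top",t,["driver","brush","knife","wrench"])
E
```

```text
6.95 [569.1350967  164.19393884 120.2119915 ] [-3.14082905e+00  2.95801966e-04 -1.88903391e+00] [ 8.11931888e-02  5.58899300e-01  1.35560537e+00 -2.59699706e-05
  1.22626945e+00 -2.74215301e+00]
watch 0.82 [567 159   8]
[[283.65110626 197.74010747]
 [253.45636706 196.5327295 ]]
driver 0.46 [686   7  12]
brush 0.47 [426  47  10]
wrench 0.43 [522 328  35]
```

View pics/w2.png

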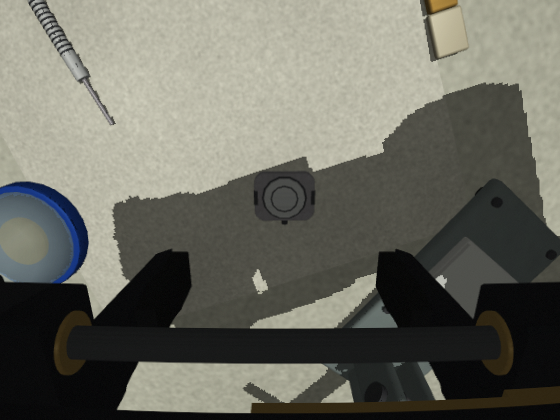

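View pics/top1.png

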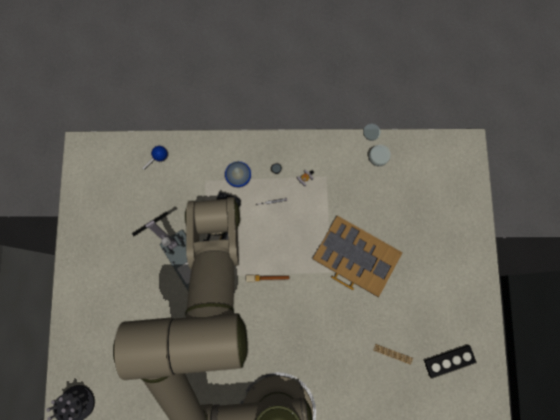

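The watch is centred between the fingers at (284,197) and square to them. The top view shows only the driver and the brush as tools. I'll grasp the watch now.

Emit:
move_arm:
  offset:
    - [0,-0.0015,-0.03]
    - [0,0,-0.03]
    - [0,0,-0.03]
    - [0,0,-0.018]
    - [0,0,-0.006]
    - [0,0,0]
    - [0,0,0]
    - [0,0,0]
    - [0,0,0]
    - [0,0,0]
    - [0,0,0]
    - [0,0,0]
  twist: [0,0,0,0,0,0,0,0,0,0,0,0]
  hand: [1,1,1,1,1,1,1,0.4,0.4,0.4,0.4,0.4]
  newtons: 15

```text
time_s: 8.45
position: [569.0, 162.7, 5.9]
tool_rot: [-3.141, 0.0, -1.888]
ft_force: [-0.0, -0.7, -0.2]
opening: 0.572
gripper_force: 0.0
```

Emit:
move_arm:
  offset:
    - [0,0,0]
    - [0,0,0]
    - [0,0,0.02]
    - [0,0,0.03]
    - [0,0,0.03]
    - [0,0,0.02]
    - [0,0,0]
  twist: [0,0,0,0,0,0,0]
  hand: [0.4,0.4,0.4,0.4,0.4,0.4,0.4]

```text
time_s: 9.15
position: [570.1, 162.9, 108.2]
tool_rot: [-3.137, 0.002, -1.888]
ft_force: [0.6, 0.2, -2.1]
opening: 0.518
gripper_force: 15.0
```

Emit:
move_arm:
  offset:
    - [-0.0135,0.009,0]
    - [-0.0135,0.009,0]
    - [-0.0135,0.009,0]
    - [-0.0135,0.009,0]
    - [-0.0135,0.009,0]
    - [0,0,0]
    - [0,0,0]
    - [0,0,0]
  twist: [-7.9,-7.9,-7.9,-7.9,-7.7,0,0,0]
  hand: [0.4,0.4,0.4,0.4,0.4,0.4,0.4,0.4]

```text
time_s: 9.95
position: [502.0, 207.3, 105.2]
tool_rot: [-3.142, -0.0, -2.571]
ft_force: [0.4, 0.2, -1.7]
opening: 0.518
gripper_force: 15.0
```

```bash
python3 - <<'E'
from h import *
c,im=snap("wrist","w3.png"); s=sense(); print(s["time_s"],s["position"],s["tool_rot"],s["qpos"])
a=np.radians(32.5);r=np.array([[np.cos(a),-np.sin(a)],[np.sin(a),np.cos(a)]])
L=np.array([[0,0],[22,26],[22,-26],[-22,-26],[-22,26]])@r.T+[456,279.5]
print(w2px(c,np.c_[L,np.full(5,32)]).round(1), w2px(c,[[*L[0],28]]))
E
```

```text
10.0 [502.05177815 207.29377618 105.33101661] [-3.14156518e+00 -1.68282858e-04 -2.57220584e+00] [ 1.73565112e-01  5.03425080e-01  1.51673655e+00 -1.00172555e-04
  1.12157570e+00 -1.96657452e+00]
[[411.8 214.3]
 [444.6 244.2]
 [370.6 244.4]
 [376.2 182.3]
 [454.4 182.8]] [[409.72898418 212.32661564]]
```

View pics/w3.png

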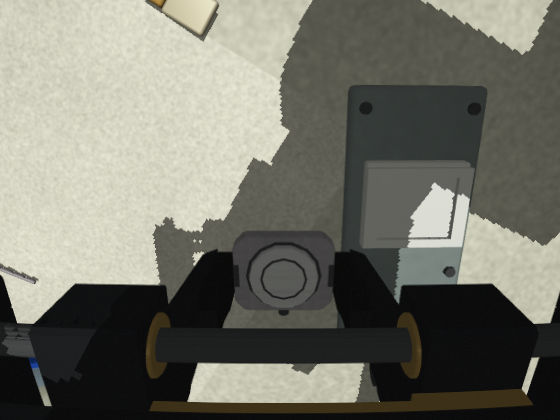

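The nest block spans about (360–475, 160–247), and I need its recess edges more exactly.

```bash
python3 - <<'E'
from h import *
a=cv2.imread("pics/w3.png")[75:290,335:500]
g=cv2.LUT(a,(255*(np.arange(256)/255.)**.6).clip(0,255).astype(np.uint8))
b=cv2.resize(g,None,fx=2.75,fy=2.75,interpolation=cv2.INTER_CUBIC)
off=[335,75];c=cam("wrist")
ar=np.radians(32.5);r=np.array([[np.cos(ar),-np.sin(ar)],[np.sin(ar),np.cos(ar)]])
L=np.array([[22,26],[22,-26],[-22,-26],[-22,26]])@r.T+[456,279.5]
B=np.array([[-80,-46],[-80,46]])@r.T+[456,279.5]
for P,z in((L,32),(L,28),(B,18)):
    for u in w2px(c,np.c_[P,np.full(len(P),z)]): cv2.circle(b,tuple(int(round((u[i]+.5-off[i])*2.75-.5)) for i in(0,1)),3,(0,0,255) if z==32 else (0,255,0),1)
cv2.imwrite("pics/z3.png",b);print(b.shape)
E
```

```text
(591, 454, 3)
```

View pics/z3.png

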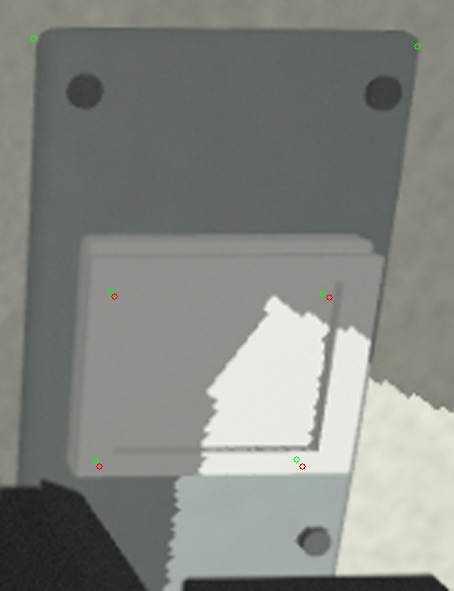

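```bash
python3 - <<'E'
from h import *
from scipy.optimize import least_squares
c=cam("wrist")
Z=lambda u,v:[335+(u+.5)/2.75-.5,75+(v+.5)/2.75-.5]
def W(p,X):
    a=p[2];r=np.array([[np.cos(a),-np.sin(a),0],[np.sin(a),np.cos(a),0],[0,0,1]]);return X@r.T+[p[0],p[1],0]
rim=np.array([[22,26,32],[-22,26,32],[22,-26,32]],float); q=np.array([Z(320,454),Z(343,283),Z(113,452)])
fl=np.array([[22,26,28],],float); q2=np.array([Z(314,447)])
P=np.r_[rim,fl];Q=np.r_[q,q2]
f=least_squares(lambda p:(w2px(c,W(p,P))-Q).ravel(),[456,279.5,.567],loss='soft_l1');print("nest",f.x[:2].round(1),np.degrees(f.x[2]).round(2),(w2px(c,W(f.x,P))-Q).round(1).tolist())
# base: edges as lines (y=-46,y=+46,x=-80 at z=18): points backprojected
b=px2w(c,[Z(36.5,60),Z(20,470),Z(416,60),Z(380,330),Z(100,28.5),Z(350,30)],18)[:,:2]
def res(p):
    a=p[2];d=b-p[:2];x=d@[np.cos(a),np.sin(a)];y=d@[-np.sin(a),np.cos(a)]
    return [y[0]+46,y[1]+46,y[2]-46,y[3]-46,x[4]+80,x[5]+80]
g=least_squares(res,[456,279.5,.567]);print("base",g.x[:2].round(1),np.degrees(g.x[2]).round(2),g.fun.round(1))
# held watch centre
print("watch px->",px2w(c,[[284,276]],105.3-6+14).round(1),c[3].round(1))
E
```

```text
nest [451.2 280.7] 32.75 [[-0.6, -0.4], [0.8, -0.1], [0.5, 0.8], [-0.9, -0.2]]
base [452.5 279.9] 33.63 [ 0.4  0.1 -0.5  0.  -0.2  0.2]
watch px-> [[501.8 207.  113.3]] [435.2 163.8 250.8]
```

Emit:
move_arm:
  offset:
    - [-0.0168,0.0244,0]
    - [-0.0168,0.0244,0]
    - [-0.0168,0.0244,0]
    - [0,0,-0.02]
    - [0,0,-0.02]
    - [0,0,-0.018]
    - [0,0,0]
    - [0,0,0]
    - [0,0,0]
  twist: [0,0,0,0,0,0,0,0,0]
  hand: [0.4,0.4,0.4,0.4,0.4,0.4,0.4,0.4,0.4]

```text
time_s: 10.9
position: [451.8, 281.0, 48.6]
tool_rot: [-3.141, 0.002, -2.574]
ft_force: [0.3, -0.9, -1.0]
opening: 0.519
gripper_force: 15.0
```

```bash
python3 - <<'E'
from h import *
c,im=snap("wrist","w4.png"); s=sense(); print(s["time_s"],s["position"],s["tool_rot"],s["ft_force"])
a=cv2.cvtColor(im,cv2.COLOR_RGB2BGR)[60:330,130:440]
g=cv2.LUT(a,(255*(np.arange(256)/255.)**.6).clip(0,255).astype(np.uint8))
b=cv2.resize(g,None,fx=2.2,fy=2.2,interpolation=cv2.INTER_CUBIC); cv2.imwrite("pics/z4.png",b)
E
```

```text
10.95 [451.69982449 281.01366962  48.68706374] [-3.14116640e+00  1.79353870e-03 -2.57358903e+00] [ 0.48686667  0.01757823 -1.39778053]
```

View pics/z4.png

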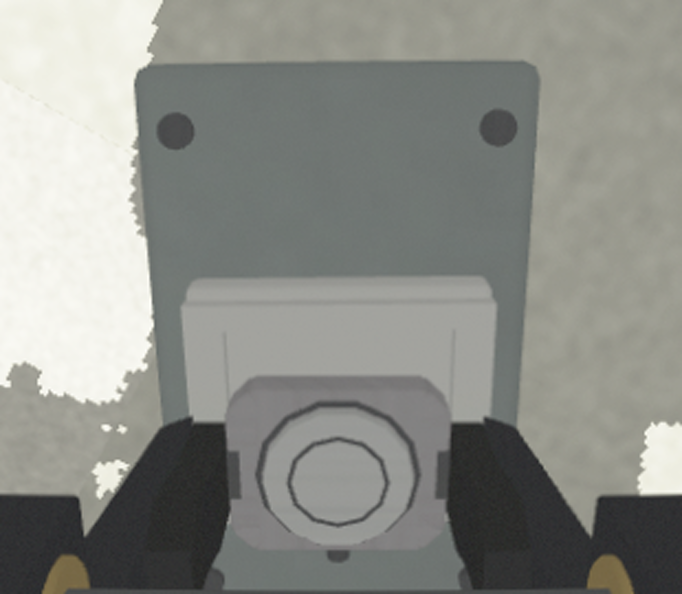

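The watch is centred sideways over the recess: the recess sides are at u=224 and 453, and the watch centre is at 338. The front rim is at v≈331, which I'll use to check depth.

```bash
python3 - <<'E'
from h import *
c=cam("wrist");s=sense()
f=lambda u,v:[130+(u+.5)/2.2-.5,60+(v+.5)/2.2-.5]
p=px2w(c,[f(224,331),f(453,329)],32)[:,:2]; b=px2w(c,[f(200,64),f(480,62)],18)[:,:2]
a=s["tool_rot"][2]-np.pi; ax=np.array([np.cos(a),np.sin(a)]);ay=np.array([-ax[1],ax[0]])
t=np.array(s["position"][:2])
print("front rim rel TCP x,y",(p-t)@ax,(p-t)@ay,"base front",(b-t)@ax, "w edge", (px2w(c,[f(338,377)],54)[:,:2]-t)@ax)
E
```

```text
front rim rel TCP x,y [-22.62735734 -23.13363634] [-25.85931609  25.19343723] base front [-79.61782105 -80.08869391] w edge [-20.86241212]
```

Emit:
move_arm:
  offset:
    - [0,0,-0.006]
    - [0,0,-0.004]
    - [0,0,-0.003]
    - [0,0,-0.0015]
    - [0,0,0]
    - [0,0,0]
  twist: [0,0,0,0,0,0]
  hand: [0.4,0.4,0.4,0.4,0.4,0.4]

```text
time_s: 11.55
position: [450.9, 280.9, 33.7]
tool_rot: [-3.141, -0.0, -2.574]
ft_force: [-1.6, -1.0, 6.5]
opening: 0.519
gripper_force: 15.0
```

Emit:
move_arm:
  offset:
    - [0,0,0.0005]
    - [0,0,0]
    - [0,0,0]
    - [0,0,0]
    - [0,0,0]
    - [0,0,0.01]
    - [0,0,0.03]
    - [0,0,0.03]
    - [0,0,0]
  twist: [0,0,0,0,0,0,0,0,0]
  hand: [0.6,0.7,0.75,0.75,0.75,0.75,0.75,0.75,0.75]

```text
time_s: 12.45
position: [452.7, 281.6, 107.8]
tool_rot: [-3.14, 0.007, -2.574]
ft_force: [0.1, 0.1, -0.2]
opening: 0.748
gripper_force: 0.0
```

```bash
python3 - <<'E'
from h import *
c,im=snap("wrist","w5.png"); s=sense(); print(s["time_s"],s["position"],s["tool_rot"],s["ft_force"],s["qpos"])
find("wrist",c,["watch"])
a=cv2.cvtColor(im,cv2.COLOR_RGB2BGR)[60:330,130:440]
g=cv2.LUT(a,(255*(np.arange(256)/255.)**.6).clip(0,255).astype(np.uint8))
b=cv2.resize(g,None,fx=2.2,fy=2.2,interpolation=cv2.INTER_CUBIC); cv2.imwrite("pics/z5.png",b)
E
```

```text
12.5 [451.76367244 281.26306386 105.75924303] [-3.14062211  0.00403342 -2.57358726] [-0.14120357  0.17145836 -0.2255273 ] [ 3.34237543e-01  4.85397993e-01  1.55024047e+00 -1.10138709e-05
  1.10180566e+00 -1.80455726e+00]
watch 0.84 [448 279  37]
```

View pics/z5.png

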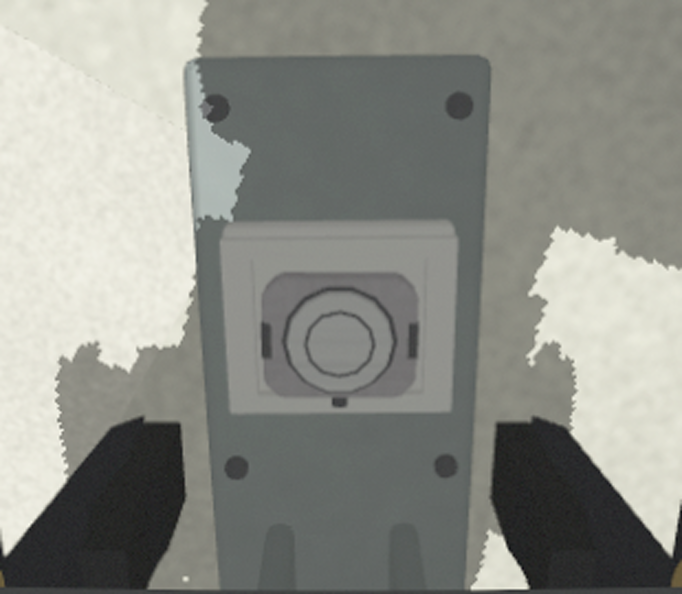

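The watch lies flat in the recess, aligned with the nest. Next is the lever: raise, twist and move over the handle.

Emit:
move_arm:
  offset:
    - [0,0,0.043]
    - [0,0,0.043]
    - [0,0,0.043]
    - [0,0,0.043]
    - [0,0,0.043]
    - [0.02,0.0064,0]
    - [0.02,0.0064,0]
    - [0.02,0.0064,0]
    - [0.02,0.0064,0]
    - [0.02,0.0064,0]
    - [0.02,0.0064,0]
    - [0.02,0.0064,0]
  twist: [0,0,0,0,0,-8.1,-8.1,-8.1,-8.1,-8.1,-8.1,-8.1]
  hand: [0.75,0.75,0.75,0.75,0.7,0.7,0.7,0.7,0.7,0.7,0.7,0.7]

```text
time_s: 13.75
position: [591.8, 325.9, 317.0]
tool_rot: [-3.14, -0.002, 2.714]
ft_force: [-0.8, 0.9, 0.8]
opening: 0.7
gripper_force: 0.0
```

Emit:
move_arm:
  offset:
    - [0,0,0]
    - [0,0,0]
    - [0,0,0]
    - [0,0,0]
    - [0,0,0]
    - [0,0,0]
    - [0,0,0]
  twist: [-8.1,-8.1,-8.1,-8.4,0,0,0]
  hand: [0.7,0.7,0.7,0.7,0.7,0.7,0.7]

```text
time_s: 14.45
position: [591.1, 325.7, 318.2]
tool_rot: [-3.141, -0.0, 2.152]
ft_force: [-0.2, 0.5, -0.2]
opening: 0.698
gripper_force: 0.0
```

```bash
python3 - <<'E'
from h import *
c,im=snap("wrist","w6.png"); s=sense(); print(s["time_s"],s["position"],s["tool_rot"],s["qpos"])
find("wrist",c,["lever_handle","lever"])
a=np.radians(32.8);ax=np.array([np.cos(a),np.sin(a)]);ay=np.array([-ax[1],ax[0]]);h=np.array([451.5,280.7])+142.4*ax
print(h, w2px(c,[[*(h+k*ay),254] for k in(-58,-38,0,38,58)]).round(), w2px(c,[[*(h-38*ay+k*ax),254] for k in(-6,6)]).round())
E
```

```text
14.5 [591.053298   325.74764967 318.37351448] [-3.14099510e+00 -1.74982987e-04  2.15143216e+00] [ 3.28704929e-01  5.90835382e-01  7.15437599e-01  2.12471739e-05
  1.83594198e+00 -2.51925394e-01]
lever_handle 0.87 [554 350 258]
lever 0.92 [559 352 257]
lever 0.62 [427  63   2]
[571.19668434 357.83924914] [[282. 248.]
 [283. 220.]
 [283. 161.]
 [284.  97.]
 [284.  60.]] [[273. 220.]
 [292. 220.]]
```

View pics/w6.png

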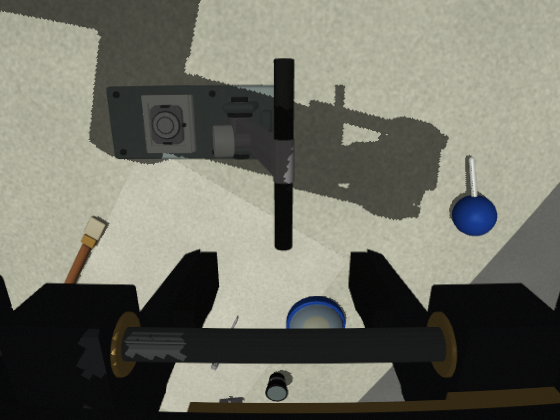

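The bar runs at u≈284 from v=60 to 249, as predicted. I'll descend and grip it.

Emit:
move_arm:
  offset:
    - [0,0,-0.03]
    - [0,0,-0.03]
    - [0,0,-0.0234]
    - [0,0,0]
    - [0,0,0]
    - [0,0,0]
    - [0,0,0]
    - [0,0,0]
    - [0,0,0]
    - [0,0,0]
    - [0,0,0]
    - [0,0,0]
  twist: [0,0,0,0,0,0,0,0,0,0,0,0]
  hand: [0.7,0.7,0.7,0.7,0.4,0.2,0,0,0,0,0,0]
  newtons: 25

```text
time_s: 15.8
position: [591.0, 325.7, 235.5]
tool_rot: [3.142, 0.0, 2.149]
ft_force: [-1.0, 0.2, 1.5]
opening: 0.119
gripper_force: 24.7
```

```bash
python3 - <<'E'
from h import *
a=np.radians(32.8);ax=np.array([np.cos(a),np.sin(a)])
th=np.linspace(0,1.83,19)
f=lambda t:np.r_[-185*np.cos(1.83-t)*ax,185*np.sin(1.83-t)]
P=np.array([f(t) for t in th]); d=np.diff(P,axis=0)/1000
print((th[1]),[[round(float(x),4) for x in r] for r in d]); print(P[-1]-P[0])
E
```

```text
0.10166666666666667 [[-0.0155, -0.01, 0.0039], [-0.0157, -0.0101, 0.002], [-0.0158, -0.0102, 0.0001], [-0.0157, -0.0101, -0.0018], [-0.0155, -0.01, -0.0037], [-0.0151, -0.0097, -0.0056], [-0.0145, -0.0094, -0.0073], [-0.0138, -0.0089, -0.0091], [-0.013, -0.0084, -0.0107], [-0.012, -0.0077, -0.0122], [-0.0109, -0.007, -0.0136], [-0.0097, -0.0063, -0.0148], [-0.0084, -0.0054, -0.0159], [-0.007, -0.0045, -0.0169], [-0.0055, -0.0035, -0.0176], [-0.004, -0.0026, -0.0182], [-0.0024, -0.0015, -0.0186], [-0.0008, -0.0005, -0.0188]]
[-195.36240372 -125.90247773 -178.81996249]
```

Emit:
move_arm:
  offset:
    - [-0.0155,-0.01,0.0039]
    - [-0.0157,-0.0101,0.002]
    - [-0.0158,-0.0102,0.0001]
    - [-0.0157,-0.0101,-0.0018]
    - [-0.0155,-0.01,-0.0037]
    - [-0.0151,-0.0097,-0.0056]
    - [0,0,0]
  twist: [0,0,0,0,0,0,0]
  hand: [0,0,0,0,0,0,0]

```text
time_s: 16.5
position: [497.1, 265.0, 229.6]
tool_rot: [-3.141, 0.0, 2.149]
ft_force: [5.2, 1.4, -7.5]
opening: 0.122
gripper_force: 25.4
```

Emit:
move_arm:
  offset:
    - [-0.0145,-0.0094,-0.0073]
    - [-0.0138,-0.0089,-0.0091]
    - [-0.013,-0.0084,-0.0107]
    - [-0.012,-0.0077,-0.0122]
    - [-0.0109,-0.007,-0.0136]
    - [-0.0097,-0.0063,-0.0148]
    - [0,0,0]
  twist: [0,0,0,0,0,0,0]
  hand: [0,0,0,0,0,0,0]

```text
time_s: 17.2
position: [424.8, 218.2, 162.1]
tool_rot: [3.14, 0.0, 2.149]
ft_force: [4.0, 3.5, 0.4]
opening: 0.117
gripper_force: 24.7
```

```bash
python3 -c "
from h import *
s=sense();print(s['position'],s['ft_force'],s['wrist_torque'])"
```

```text
[424.75551077 218.17763358 162.07987212] [4.00383525 3.52835319 0.35188719] [ 0.4257526  -0.72867616 -0.03966018]
```

Emit:
move_arm:
  offset:
    - [-0.0084,-0.0054,-0.0159]
    - [-0.007,-0.0045,-0.0169]
    - [-0.0055,-0.0035,-0.0176]
    - [-0.004,-0.0026,-0.0182]
    - [-0.0024,-0.0015,-0.0186]
    - [-0.0008,-0.0005,-0.0188]
    - [0,0,0]
    - [0,0,0]
    - [0,0,0]
  twist: [0,0,0,0,0,0,0,0,0]
  hand: [0,0,0,0,0,0,0,0,0]

```text
time_s: 18.1
position: [395.6, 199.4, 56.5]
tool_rot: [-3.138, 0.0, 2.15]
ft_force: [-4.3, -8.9, 3.5]
opening: 0.102
gripper_force: 24.4
```

Emit:
move_arm:
  offset:
    - [0,0,-0.002]
    - [0,0,-0.002]
    - [0,0,0]
    - [0,0,0]
  twist: [0,0,0,0]
  hand: [0,0,0,0]

```text
time_s: 18.5
position: [395.6, 199.3, 52.7]
tool_rot: [-3.138, 0.0, 2.15]
ft_force: [-5.1, -8.8, 4.7]
opening: 0.102
gripper_force: 24.3
```

Emit:
move_arm:
  offset:
    - [0,0,-0.002]
    - [0,0,-0.002]
    - [0,0,-0.002]
    - [0,0,0]
    - [0,0,0]
  twist: [0,0,0,0,0]
  hand: [0,0,0,0,0]

```text
time_s: 19.0
position: [395.5, 199.5, 47.7]
tool_rot: [-3.139, 0.001, 2.15]
ft_force: [-9.3, -9.4, 22.2]
opening: 0.097
gripper_force: 24.4
```

```bash
python3 - <<'E'
from h import *
c,im=snap("wrist","w7.png"); s=sense(); print(s["time_s"],s["position"],s["ft_force"],s["wrist_torque"])
find("wrist",c,["lever_handle","lever","watch"])
cs,im=snap("scene","s7.png"); find("scene",cs,["lever_handle","lever","watch"])
E
```

```text
19.05 [395.51714141 199.44681476  47.7190235 ] [-9.60506452 -9.70187698 22.04899805] [-1.37479395  1.20676348  0.05354989]
lever_handle 0.66 [398 258  80]
lever 0.73 [397 256  80]
watch 0.8 [438 294  36]
lever_handle 0.58 [477 293  81]
lever 0.94 [479 291  82]
watch 0.59 [462 274  40]
watch 0.2 [ 497 -261   16]
```

```bash
python3 - <<'E'
from h import *
c=cam("wrist"); g=cv2.imread("pics/w7.png").max(2)
a=np.radians(32.8);ax=np.array([np.cos(a),np.sin(a)]);ay=np.array([-ax[1],ax[0]]);h=np.array([451.5,280.7])-90*ax
for z in(75,80,85,90):
    h2=np.array([451.5,280.7])+(95-np.sqrt(185**2-(z-75)**2))*ax
    print(z,w2px(c,[[*(h2+k*ay),z] for k in(20,40,58)]).round(1).tolist(), "width@40",np.diff(w2px(c,[[*(h2+40*ay+k*ax),z] for k in(-6,6)])[:,0]))
for v in range(0,250,20): print(v,''.join('#' if x<45 else '+' if x<90 else '.' for x in g[v,200:370:2]))
E
```

```text
75 [[284.1, 156.7], [284.6, 95.8], [285.1, 36.3]] width@40 [36.9956982]
80 [[284.3, 159.6], [284.8, 96.2], [285.3, 34.0]] width@40 [38.619728]
85 [[284.9, 162.7], [285.5, 96.6], [286.1, 31.4]] width@40 [40.39283709]
90 [[286.1, 166.1], [286.8, 97.0], [287.4, 28.6]] width@40 [42.33638206]
0 .....................................................................................
20 .....................................................................................
40 .................................##################+.................................
60 .................................##################+.................................
80 .................................##################+.................................
100 .................................##################..+++++++++++########+++++++++++++
120 .................................##################.+++++++++++++++++++++++++++++++++
140 .................................##################.+++++++++++++++++++++++++++++++++
160 .................................+################+.+++++++++++++++++++++++++++++++++
180 .................................++##############++.+++++++++++++++++++++++++++++++++
200 .................................++++++++++.++++++...................................
220 .................................++++++++..++++++++..................................
240 .................................+++++++..+++++++++...................+..............
```

The bar is 36–37 px wide, so it sits at z≈75. The lever is fully down on its stop. Now I'll ease it up slowly.

Emit:
move_arm:
  offset:
    - [0.0002,0.0001,0.0094]
    - [0.0006,0.0004,0.0094]
    - [0.001,0.0007,0.0093]
    - [0.0014,0.0008,0.0093]
    - [0.0018,0.0012,0.0091]
    - [0.0022,0.0014,0.0091]
    - [0.0026,0.0017,0.0088]
    - [0.0029,0.0018,0.0088]
    - [0.0033,0.0021,0.0085]
    - [0.0037,0.0024,0.0084]
    - [0.004,0.0026,0.008]
    - [0.0044,0.0028,0.0079]
  twist: [0,0,0,0,0,0,0,0,0,0,0,0]
  hand: [0,0,0,0,0,0,0,0,0,0,0,0]
  newtons: 30

```text
time_s: 20.6
position: [423.9, 217.9, 153.4]
tool_rot: [-3.14, 0.0, 2.149]
ft_force: [-2.3, -1.9, 3.4]
opening: 0.093
gripper_force: 30.0
```

```bash
python3 - <<'E'
from h import *
c,im=snap("wrist","w8.png"); g=im.max(2); s=sense(); print(s["time_s"],s["position"],s["ft_force"],s["opening"])
for v in range(0,260,20): print(v,''.join('#' if x<45 else '+' if x<90 else '.' for x in g[v,200:370:2]))
a=np.radians(32.8);ax=np.array([np.cos(a),np.sin(a)]);ay=np.array([-ax[1],ax[0]])
for th in(1.1,1.22,1.34):
    h2=np.array([451.5,280.7])+(95-185*np.cos(1.83-th))*ax;z=75+185*np.sin(1.83-th)
    print(th,h2,z,w2px(c,[[*(h2+k*ay),z] for k in(20,40,58)]).round(1).tolist(), "width@40",np.diff(w2px(c,[[*(h2+40*ay+k*ax),z] for k in(-6,6)])[:,0]))
E
```

```text
20.65 [424.68522228 218.39053065 154.54739109] [-6.75622189 -4.16619251  8.15116798] 0.08929102719190786
0 .....................................................................................
20 .....................................................................................
40 ................................+##################..................................
60 ................................+##################..................................
80 .................................##################..................................
100 ...........................++++++##################++++++++..........................
120 ............................+++++##################++++++++..........++.++++++#######
140 ............................+++++##################+++++++..........++++...++........
160 ............................+++++##################+++++++.........+++++....+++......
180 ............................++++++################+++++++++++++++++++++++++++++++++++
200 .................................++++++++++++++++++++++++++++++++++++++++++++++++++++
220 .................................++++++++++++++++++++++++++++++++++++++++++++++++++++
240 .................................++++++++++++++++++.++...............................
1.1 [415.4756148  257.48386799] 198.3708824756841 [[329.3, 168.9], [332.5, 98.3], [335.5, 28.1]] width@40 [43.27509007]
1.22 [403.8946085  250.02041873] 180.98048011858907 [[282.6, 157.3], [282.9, 96.4], [283.3, 36.7]] width@40 [37.06931263]
1.34 [394.14681352 243.73839354] 162.06578931166422 [[253.2, 148.0], [252.2, 95.1], [251.5, 43.9]] width@40 [31.91635565]
```

Emit:
move_arm:
  offset:
    - [0.0048,0.0031,0.0074]
    - [0.0049,0.0032,0.0074]
    - [0.0054,0.0035,0.0068]
    - [0.0055,0.0035,0.0068]
    - [0.006,0.0038,0.0061]
    - [0.006,0.0039,0.0061]
    - [0.0065,0.0042,0.0054]
    - [0.0065,0.0042,0.0053]
    - [0.0069,0.0044,0.0046]
    - [0.0069,0.0045,0.0045]
    - [0.0072,0.0047,0.0037]
    - [0.0073,0.0047,0.0036]
  twist: [0,0,0,0,0,0,0,0,0,0,0,0]
  hand: [0,0,0,0,0,0,0,0,0,0,0,0]

```text
time_s: 21.85
position: [498.3, 266.0, 220.4]
tool_rot: [-3.141, -0.0, 2.149]
ft_force: [0.1, 0.3, 0.2]
opening: 0.093
gripper_force: 30.0
```

Emit:
move_arm:
  offset:
    - [0.0075,0.0048,0.0028]
    - [0.0076,0.0049,0.0028]
    - [0.0077,0.005,0.0019]
    - [0.0078,0.005,0.0018]
    - [0.0078,0.005,0.0009]
    - [0.0079,0.0051,0.0009]
    - [0.0079,0.0051,0]
    - [0.0079,0.0051,-0.0001]
    - [0.0078,0.005,-0.001]
    - [0.0079,0.0051,-0.001]
    - [0.0077,0.005,-0.0019]
    - [0.0078,0.005,-0.002]
  twist: [0,0,0,0,0,0,0,0,0,0,0,0]
  hand: [0,0,0,0,0,0,0,0,0,0,0,0]

```text
time_s: 23.05
position: [591.4, 326.2, 225.1]
tool_rot: [-3.141, -0.0, 2.149]
ft_force: [-8.2, -3.5, 6.0]
opening: 0.092
gripper_force: 30.0
```

Emit:
move_arm:
  offset:
    - [0.001,0.0006,0]
    - [0,0,0]
    - [0,0,0]
    - [0,0,0]
  twist: [0,0,0,0]
  hand: [0,0,0,0]

```text
time_s: 23.45
position: [591.4, 326.1, 225.1]
tool_rot: [-3.139, -0.0, 2.149]
ft_force: [-5.7, -2.0, 1.4]
opening: 0.092
gripper_force: 30.0
```

```bash
python3 - <<'E'
from h import *
c,im=snap("wrist","w9.png"); g=im.max(2); s=sense(); print(s["time_s"],s["position"],s["ft_force"],s["opening"])
for v in range(0,260,20): print(v,''.join('#' if x<45 else '+' if x<90 else '.' for x in g[v,200:370:2]))
a=np.radians(32.8);ax=np.array([np.cos(a),np.sin(a)]);ay=np.array([-ax[1],ax[0]])
for th in(0,.07,.15):
    h2=np.array([451.5,280.7])+(95-185*np.cos(1.83-th))*ax;z=75+185*np.sin(1.83-th)
    print(th,h2,z,w2px(c,[[*(h2+k*ay),z] for k in(20,40,58)]).round(1).tolist(), "width@40",np.diff(w2px(c,[[*(h2+40*ay+k*ax),z] for k in(-6,6)])[:,0]))
E
```

```text
23.5 [591.44243807 326.12831935 225.09998081] [-5.79517376 -2.32883471  1.10068786] 0.09264813964244539
0 .....................................................................................
20 .....................................................................................
40 .................................##################..................................
60 .................................##################..................................
80 .................................##################..................................
100 ++++++++##########+++++++++++++++##################..................................
120 +++++++++++++++++++++++++++++++++##################.............+............+.......
140 +++++++++++++++++++++++++++++++++##################.....++....+......................
160 ......+++++++++++++++++++++++++++##################++................................
180 .........+++####+++++++++++++++++++++++#######++++++...+...+....++...+..........+....
200 ........................+++++++++.................++............+....................
220 ..............................+...................+.............+....................
240 .................................++++++++++++.....+..................................
0 [571.2114094 357.8487388] 253.81996248916005 [[281.3, 158.5], [281.6, 97.0], [281.9, 36.9]] width@40 [37.39874153]
0.07 [560.60068262 351.01059202] 256.69854867045945 [[242.9, 159.9], [241.2, 97.1], [239.8, 35.4]] width@40 [38.21047933]
0.15 [548.3017928 343.0844984] 258.89799240664405 [[197.1, 161.0], [193.1, 97.3], [189.5, 34.7]] width@40 [38.52780038]
```

The lever is fully up on its stop. I'll release it and go back for the watch.

Emit:
move_arm:
  offset:
    - [0,0,0]
    - [0,0,0]
    - [0,0,0]
    - [0,0,0]
    - [0,0,0]
    - [0,0,0.03]
    - [0,0,0.04]
    - [0,0,0.03]
    - [-0.02,-0.0064,0]
    - [-0.02,-0.0064,0]
    - [-0.02,-0.0064,0]
    - [-0.02,-0.0064,0]
  twist: [0,0,0,0,0,0,0,0,8.1,8.1,8.1,8.1]
  hand: [0.2,0.3,0.5,0.7,0.7,0.7,0.7,0.7,0.75,0.75,0.75,0.75]

```text
time_s: 24.7
position: [511.2, 300.5, 325.4]
tool_rot: [3.141, 0.0, 2.72]
ft_force: [0.0, 0.2, -0.2]
opening: 0.749
gripper_force: 0.0
```

Emit:
move_arm:
  offset:
    - [-0.02,-0.0064,0]
    - [-0.02,-0.0064,0]
    - [-0.02,-0.0064,0]
    - [0,0,0]
    - [0,0,0]
    - [0,0,0]
    - [0,0,0]
    - [0,0,0]
    - [0,0,0]
    - [0,0,0]
  twist: [8.1,8.1,8.1,8.1,8.1,8.1,8.4,0,0,0]
  hand: [0.75,0.75,0.75,0.75,0.75,0.75,0.75,0.75,0.75,0.75]

```text
time_s: 25.7
position: [452.1, 281.5, 325.4]
tool_rot: [-3.142, 0.0, -2.577]
ft_force: [-0.1, 0.4, -0.1]
opening: 0.747
gripper_force: 0.0
```

```bash
python3 - <<'E'
from h import *
c,im=snap("wrist","w10.png"); s=sense(); print(s["time_s"],s["position"],s["tool_rot"],s["opening"])
find("wrist",c,["watch","lever_handle"])
t,_=snap("top","t10.png"); find("top",t,["lever_handle","driver","brush"])
E
```

```text
25.75 [452.0525141  281.5560075  325.38219284] [-3.14155163e+00  8.93779219e-05 -2.57591658e+00] 0.7516758878443489
watch 0.74 [451 279  39]
watch 0.43 [548 341 245]
lever_handle 0.96 [547 339 248]
lever_handle 0.42 [504 316  25]
lever_handle 0.75 [569 353 258]
lever_handle 0.27 [655  32  10]
driver 0.57 [654  38  12]
driver 0.48 [793  -3  33]
brush 0.55 [425  46   9]
```

The driver has been knocked aside, to about (654,38), so I'll remeasure it later. Picking up the watch now.

Emit:
move_arm:
  offset:
    - [-0.0009,-0.0006,-0.05]
    - [0,0,-0.05]
    - [0,0,-0.05]
    - [0,0,-0.05]
    - [0,0,-0.045]
    - [0,0,-0.03]
    - [0,0,-0.0162]
    - [0,0,0]
    - [0,0,0]
    - [0,0,0]
    - [0,0,0]
    - [0,0,0]
  twist: [0,0,0,0,0,0,0,0,0,0,0,0]
  hand: [0.75,0.75,0.75,0.75,0.75,0.75,0.75,0.75,0.4,0.4,0.4,0.4]
  newtons: 15

```text
time_s: 27.25
position: [451.3, 281.0, 34.3]
tool_rot: [-3.141, 0.0, -2.574]
ft_force: [0.4, -0.2, -0.3]
opening: 0.519
gripper_force: 15.0
```

Emit:
move_arm:
  offset:
    - [0,0,0]
    - [0,0,0]
    - [0,0,0.02]
    - [0,0,0.03]
    - [0,0,0.04]
    - [0,0,0.05]
    - [0,0,0.04]
    - [0,0,0]
  twist: [0,0,0,0,0,0,0,0]
  hand: [0.4,0.4,0.4,0.4,0.4,0.4,0.4,0.4]

```text
time_s: 28.05
position: [452.7, 281.6, 219.3]
tool_rot: [-3.139, 0.01, -2.573]
ft_force: [0.6, 0.8, -2.2]
opening: 0.516
gripper_force: 15.0
```

Emit:
move_arm:
  offset:
    - [-0.005,-0.039,0]
    - [-0.005,-0.039,0]
    - [-0.005,-0.039,0]
    - [-0.005,-0.039,0]
    - [-0.005,-0.039,0]
    - [-0.005,-0.039,0]
    - [-0.005,-0.039,0]
    - [-0.005,-0.039,0]
    - [-0.005,-0.039,0]
    - [-0.005,-0.039,0]
    - [-0.005,-0.039,0]
    - [-0.005,-0.039,0]
  twist: [-8.5,-8.5,-8.5,-8.5,-8.5,-8.5,-8.5,-8.5,-8.5,-8.5,-8.5,-8.5]
  hand: [0.4,0.4,0.4,0.4,0.4,0.4,0.4,0.4,0.4,0.4,0.4,0.4]

```text
time_s: 29.25
position: [390.2, -188.3, 213.1]
tool_rot: [-3.141, -0.002, 1.923]
ft_force: [-0.2, 0.8, -1.8]
opening: 0.518
gripper_force: 15.0
```

Emit:
move_arm:
  offset:
    - [-0.003,-0.021,-0.016]
    - [-0.003,-0.021,-0.016]
    - [-0.003,-0.021,-0.016]
    - [-0.003,-0.021,-0.016]
    - [-0.003,-0.021,-0.016]
    - [-0.003,-0.019,-0.016]
    - [0,0,-0.009]
    - [0,0,0]
    - [0,0,0]
    - [0,0,0]
  twist: [-8.5,-8.5,-8.5,-8.5,-8.5,-8.5,-1.1,0,0,0]
  hand: [0.4,0.4,0.4,0.4,0.4,0.4,0.4,0.4,0.4,0.4]

```text
time_s: 30.25
position: [373.4, -310.4, 109.7]
tool_rot: [3.141, 0.0, 1.022]
ft_force: [0.2, 0.2, -1.8]
opening: 0.519
gripper_force: 15.0
```

```bash
cat > bay.py <<'E'
from h import *
c,im=snap("wrist","w11.png"); s=sense(); print(s["time_s"],s["position"],np.degrees(s["tool_rot"][2]),s["ft_force"],s["opening"])
TR=np.array([491,-276.5]);a=np.radians(-31.5)
def tw(x,y,z): return [TR[0]+x*np.cos(a)-y*np.sin(a),TR[1]+x*np.sin(a)+y*np.cos(a),z]
P=[tw(x,y,15) for x,y in((-26,-112.5),(26,-112.5),(26,-68.5),(-26,-68.5),(0,-90.5),(-85,-125),(85,-125))]
print(w2px(c,P).round(0).tolist())
b=cv2.resize(im,(112,60),interpolation=cv2.INTER_AREA).astype(int)
for r in b: print(''.join('w' if (p[0]-p[2]>35) else '#' if p.max()<60 else '+' if p.max()<110 else '.' for p in r))
E
python3 bay.py
```

```text
30.3 [ 373.45624647 -310.57868656  109.79470151] 58.55304335251163 [ 0.16735853  0.47016758 -1.48975109] 0.519954024031831
[[358.0, 234.0], [426.0, 234.0], [434.0, 177.0], [362.0, 177.0], [395.0, 206.0], [278.0, 249.0], [498.0, 248.0]]
..........................+++++++++++++++++++++++ww+++++wwwwwwwwwwwwwwwwww+##############++...+.+..+...+++www...
............................+++++++++++++++++++++www+++w+www+wwwwwwwwwwwww+################+wwwwwwwww....wwww...
.............................++++++++++++++++++++wwwwwwwwwwwwwwwwwwwwwwwww+################+wwwwwwwwwwwwwwwww...
..............................+++++++++++++++++++ww++++++wwwwwwwww+++w+w++#################++wwwwwwwwwwwwwww....
................................+++++++++++++++++ww+++++wwwwwwwwww++++w+++##################++....wwwwwwwwww....
..................................+++++++++++++++ww++++++wwwwwwww+##########################+.++.++wwwwwwwww....
...................................++++++++++++++ww++++++wwwwwwww+#########################++....+wwwwwwwwww....
.....................................++++++++++++ww++++++wwwwwwww+#######
[... 5215 characters left out ...]
###############..#####
#######..#############################.....................................#############################+.######
#######+.#############################.....................................+############################..######
########..############################......................................############wwwwwwwwwwwwwwwww+######
########+.###########################+......................................######wwwwwwwwwwwwwwwwwwwwwww#######
#######################################wwwwwwwwwwwwwwwwwwwwwwwwwwwwwwwwwww######################################
################################################################################################################
```

The bay and tray edge sit about 12 px from where I predicted, so I'll refine the tray pose from this closer, settled picture.

```bash
cat > fit.py <<'E'
from h import *
from scipy.optimize import least_squares
c=cam("wrist"); im=cv2.cvtColor(cv2.imread("pics/w11.png"),cv2.COLOR_BGR2RGB).astype(float)
wd=cv2.GaussianBlur(im[:,:,0]-im[:,:,2],(0,0),1.0)  # woodness
def edge(u0,v0,u1,v1,sgn):  # max gradient of woodness along segment
    t=np.linspace(0,1,121);u=u0+(u1-u0)*t;v=v0+(v1-v0)*t
    p=cv2.remap(wd.astype(np.float32),u.astype(np.float32)[None],v.astype(np.float32)[None],1)[0]
    g=np.gradient(p)*sgn;i=g.argmax();return [u[i],v[i]],round(g[i],1)
E_=[]
for u in(380,400,415): E_.append(("y",-112.5,*edge(u,205,u,232,1)))   # bay bottom rim dark->wood
for u in(300,320,345,420,450,480): E_.append(("y",-125,*edge(u,225,u,250,-1)))
for v in(180,192,204,214): E_.append(("x",-26,*edge(345,v,380,v,-1)));
for v in(200,208,214): E_.append(("x",26,*edge(415,v,445,v,1)))
for v in(160,180,200,220): E_.append(("x",85,*edge(480,v,530,v,-1)))
for v in(190,205,220,235): E_.append(("x",-85,*edge(262,v,305,v,1)))
q=px2w(c,[e[2] for e in E_],15)[:,:2]
def res(p):
    d=q-p[:2];x=d@[np.cos(p[2]),np.sin(p[2])];y=d@[-np.sin(p[2]),np.cos(p[2])]
    off=p[3]
    return np.array([(x[i] if e[0]=="x" else y[i])-(e[1] if abs(e[1])!=112.5 else off) for i,e in enumerate(E_)])
f=least_squares(res,[495,-270,-.55,-112.5],loss='soft_l1');print(f.x[:2].round(1),np.degrees(f.x[2]).round(2),f.x[3].round(1))
for e,r in zip(E_,res(f.x)): print(e[0],e[1],np.round(e[2]),e[3],r.round(1))
E
python3 fit.py
```

```text
[ 502.6 -271.1] -34.27 -115.8
y -112.5 [380. 225.] 4.9 -0.7
y -112.5 [400. 225.] 5.1 0.0
y -112.5 [415. 225.] 5.4 0.6
y -125 [300. 229.] 6.2 1.9
y -125 [320. 229.] 5.9 2.6
y -125 [345. 241.] 4.6 -5.6
y -125 [420. 239.] 4.9 -2.0
y -125 [450. 239.] 4.2 -0.5
y -125 [480. 239.] 4.2 0.5
x -26 [365. 180.] 3.6 -0.8
x -26 [365. 192.] 3.4 0.3
x -26 [364. 204.] 8.3 0.7
x -26 [363. 214.] 7.9 1.0
x 26 [433. 200.] 4.5 -0.5
x 26 [433. 208.] 4.6 0.3
x 26 [432. 214.] 4.7 0.4
x 85 [518. 160.] 7.8 -2.0
x 85 [515. 180.] 8.2 -1.1
x 85 [510. 200.] 7.6 -0.4
x 85 [507. 220.] 7.5 0.7
x -85 [281. 190.] 1.6 -0.4
x -85 [282. 205.] 7.2 1.0
x -85 [282. 220.] 7.8 1.5
x -85 [272. 235.] 0.1 -5.3
```

```bash
cat >> fit.py <<'E'
print("----")
yaw=np.radians(58.55-90); ax=np.array([np.cos(yaw),np.sin(yaw)]);ay=np.array([-ax[1],ax[0]])
O=np.array([495,-270.])
fr=lambda uv,z:[((px2w(c,[uv],z)[0,:2]-O)@ax).round(1),((px2w(c,[uv],z)[0,:2]-O)@ay).round(1)]
for n,uv,z in(("bay bottom z15",(400,225),15),("bay bottom z11",(400,225),11),("bay left15",(364,204),15),("bay left11",(364,204),11),("right15",(433,204),15),("right11",(433,204),11),("tray bottom",(450,239.5),15),("tray left",(282,215),15),("tray right",(508,215),15)): print(n,fr(uv,z))
for u in(385,400,415): print([ (round(float(v),1),) for v in [edge(u,150,u,185,-1)[0][1],edge(u,150,u,185,1)[0][1]]], np.round(wd[150:235:3,u]).astype(int).tolist(), im[150:235:3,u].max(1).astype(int).tolist())
E
python3 fit.py | sed -n '/----/,$p'
```

```text
----
bay bottom z15 [np.float64(5.3), np.float64(-113.1)]
bay bottom z11 [np.float64(6.7), np.float64(-114.7)]
bay left15 [np.float64(-22.9), np.float64(-96.6)]
bay left11 [np.float64(-21.9), np.float64(-98.0)]
right15 [np.float64(28.1), np.float64(-96.6)]
right11 [np.float64(29.9), np.float64(-97.9)]
tray bottom [np.float64(45.3), np.float64(-125.1)]
tray left [np.float64(-82.4), np.float64(-105.1)]
tray right [np.float64(87.5), np.float64(-105.3)]
[(167.2,), (156.7,)] [-1, -1, 10, 33, 34, 34, 8, -1, -1, -1, -1, -1, -1, -1, -1, -1, -2, -2, -3, -3, -2, -3, -3, -3, 2, 49, 81, 82, 83] [44, 50, 49, 72, 76, 76, 50, 48, 45, 51, 55, 54, 56, 49, 52, 55, 125, 117, 118, 120, 110, 134, 142, 139, 91, 108, 182, 184, 187]
[(167.2,), (156.4,)] [-2, -1, 10, 42, 41, 34, 6, -1, -1, -1, -1, -2, -3, -3, -3, -3, -3, -3, -2, -3, -3, -3, -3, -3, 4, 56, 80, 83, 83] [78, 54, 53, 101, 76, 77, 47, 50, 44, 45, 51, 80, 118, 122, 119, 124, 138, 122, 124, 121, 123, 117, 103, 123, 74, 134, 179, 186, 185]
[(161.7,), (158.5,)] [-1, -1, 12, 61, 56, 34, 7, -1, -1, -1, -1, -1, -3, -3, -3, -3, -2, -3, -3, -3, -3, -3, -2, -3, 5, 63, 81, 82, 83] [85, 56, 50, 155, 155, 77, 47, 49, 50, 47, 49, 60, 128, 130, 125, 114, 121, 131, 122, 126, 131, 119, 116, 127, 69, 161, 180, 185, 186]
```

Emit:
move_arm:
  offset:
    - [0.0254,-0.0128,0]
    - [0.0254,-0.0128,0]
    - [0.0254,-0.0128,0]
    - [0,0,-0.03]
    - [0,0,-0.03]
    - [0,0,-0.0175]
    - [0,0,0]
    - [0,0,0]
  twist: [0,0,0,0,0,0,0,0]
  hand: [0.4,0.4,0.4,0.4,0.4,0.4,0.4,0.4]

```text
time_s: 31.1
position: [449.8, -349.5, 32.5]
tool_rot: [3.141, 0.0, 1.021]
ft_force: [-0.8, -0.2, -1.2]
opening: 0.516
gripper_force: 15.0
```

```bash
python3 - <<'E'
from h import *
c,im=snap("wrist","w12.png"); s=sense(); print(s["time_s"],s["position"],np.degrees(s["tool_rot"][2]))
b=cv2.resize(im[100:290,170:400],(115,63),interpolation=cv2.INTER_AREA).astype(int)
for r in b: print(''.join('w' if (p[0]-p[2]>25) else '#' if p.max()<60 else '+' if p.max()<110 else '.' for p in r))
E
```

```text
31.15 [ 449.90293352 -349.76523935   33.02276612] 58.47415240286019
wwwwwwwwwwwwwwwwwwwwwwwwww++++++++++++++++++++++#++++++++++++++++++++++++++++#+++#+wwwwwwwwwwwwwwwwwwwwwwwwwwwwwwww
wwwwwwwwwwwwwwwwwwwwwwwwww+++++++++++++++++++++++++++++++++++++++++++++++++++++++++wwwwwwwwwwwwwwwwwwwwwwwwwwwwwwww
wwwwwwwwwwwwwwwwwwwwwwwwww+++++++++++++++++++++++++++++++++++++++++++++++++++++++++wwwwwwwwwwwwwwwwwwwwwwwwwwwwwwww
wwwwwwwwwwwwwwwwwwwwwwwwww+++#++####++++++++++++++#++++++++++++++++++++++++++++++++wwwwwwwwwwwwwwwwwwwwwwwwwwwwwwww
wwwwwwwwwwwwwwwwwwwwwwwwww+++++++++#++++++++++++++#++++++++++++++++++++++++++++++++wwwwwwwwwwwwwwwwwwwwwwwwwwwwwwww
wwwwwwwwwwwwwwwwwwwwwwwwww+++++++++#+++++++++++++++++++++++++++++++++++++++++++++++wwwwwwwwwwwwwwwwwwwwwwwwwwwwwwww
wwwwwwwwwwwwwwwwwwwwwwwwww+++++++++#+++++++++++++++++++++++++++++++++++++++++++++++wwwwwwwwwwwwwwwwwwwwwwwwwwwwwwww
wwwwwwwwwwwwwwwwwwwwwwwwww++++++++++#++++++++++++++++++++++++++++++++++++++++++++++wwwwwwwwwwwwwwwwwwwwwwwwwwwwwwww
+++++++++++++++++++++++++++++++++++#++#++##+##+#+++++++++++++++++++++++++++++++++++wwwwwwwwwwwwwwwwwwwww
[... 5575 characters left out ...]
wwww
wwwwwwwwww########################++++#+.....++....................#+....+#++++#########################wwwwwwwwwww
wwwwwwwww##########################+++##.....++....................#+....+#++++#########################wwwwwwwwwww
wwwwwwww###########################++++#+.....#...................++.....+#++++##########################+wwwwwwwww
wwwwwww############################++++#+.....++..................++....+#+++++###########################+wwwwwwww
wwwwww###########################+++++++#+.....++...............+++.....+#+++++++##########################+wwwwwww
wwwww###########################++++++++##+.....+++............+++.....+#++++++++###########################wwwwwww
```

```bash
python3 - <<'E'
from h import *
c=cam("wrist");s=sense();a=s["tool_rot"][2];t=np.array(s["position"][:2]);print(s["position"])
p=px2w(c,[[230,214],[332,214]],15)[:,:2]-t
print(p@[np.cos(a),np.sin(a)],p@[np.sin(a),-np.cos(a)])
E
```

```text
[ 449.90293352 -349.76523935   33.02276612]
[21.83956407 21.85192982] [-25.41677488  25.26515656]
```

Alignment is within about 0.5 mm, so I'll lower the watch and release it.

Emit:
move_arm:
  offset:
    - [0,0,-0.007]
    - [0,0,-0.005]
    - [0,0,-0.003]
    - [0,0,-0.001]
    - [0,0,0]
    - [0,0,0]
  twist: [0,0,0,0,0,0]
  hand: [0.4,0.4,0.4,0.4,0.4,0.4]

```text
time_s: 31.75
position: [449.3, -349.4, 16.8]
tool_rot: [3.141, 0.0, 1.02]
ft_force: [-3.4, 1.9, 11.1]
opening: 0.518
gripper_force: 15.0
```

Emit:
move_arm:
  offset:
    - [0,0,0]
    - [0,0,0]
    - [0,0,0]
    - [0,0,0]
    - [0,0,0.02]
    - [0,0,0.04]
    - [0,0,0.045]
    - [0,0,0.045]
    - [0,0,0.045]
    - [0,0,0.045]
    - [0,0,0]
  twist: [0,0,0,0,0,0,0,0,0,0,0]
  hand: [0.6,0.7,0.75,0.75,0.75,0.75,0.75,0.75,0.75,0.75,0.75]

```text
time_s: 32.85
position: [450.5, -350.7, 261.8]
tool_rot: [3.131, 0.004, 1.02]
ft_force: [0.7, 0.9, 0.0]
opening: 0.748
gripper_force: 0.0
```

```bash
python3 - <<'E'
from h import *
c,im=snap("wrist","w13.png"); s=sense(); print(s["time_s"],s["position"],np.degrees(s["tool_rot"][2]))
find("wrist",c,["watch"])
b=cv2.resize(im[150:260,230:340],(55,28),interpolation=cv2.INTER_AREA).astype(int)
for r in b: print(''.join('w' if (p[0]-p[2]>25) else '#' if p.max()<60 else '+' if p.max()<110 else '.' for p in r))
E
```

```text
32.9 [ 449.86957884 -349.9791458   258.2506463 ] 58.4409813393616
watch 0.66 [ 450 -350   21]
wwwwwwwwwwwww++....................+wwwwwwwwwwwwwwwwwww
wwwwwwwwwwwww++....................+wwwwwwwwwwwwwwwwwww
wwwwwwwwwwwww+++..................++wwwwwwwwwwwwwwwwwww
wwwwwwwwwwwww+++..................++wwwwwwwwwwwwwwwwwww
wwwwwwwwwwwww++...................++wwwwwwwwwwwwwwwwwww
wwwwwwwwwwwww++....................+wwwwwwwwwwwwwwwwwww
wwwwwwwwwwwwww+...................++wwwwwwwwwwwwwwwwwww
wwwwwwwwwwwwww+++++++++++++++++++++wwwwwwwwwwwwwwwwwwww
wwwwwwwwwwwwwwwwwwwwwwwwwwwwwwwwwwwwwwwwwwwwwwwwwwwwwww
wwwwwwwwwwwwwwwwwwwwwwwwwwwwwwwwwwwwwwwwwwwwwwwwwwwwwww
wwwwwwwwwwwwwwwwwwwwwwwwwwwwwwwwwwwwwwwwww.w...........
.......................................................
.......................................................
.......................................................
.......................................................
.......................................................
.......................................................
.......................................................
.......................................................
.......................................................
.......................................................
.......................................................
.......................................................
.......................................................
.......................................................
.......................................................
.......................................................
.......................................................
```

The watch is in the bay. Next, the brush.

Emit:
move_arm:
  offset:
    - [-0.0031,0.0422,-0.01]
    - [-0.0031,0.0422,-0.012]
    - [-0.0031,0.0422,-0.012]
    - [-0.0031,0.0422,-0.012]
    - [-0.0031,0.0422,-0.012]
    - [-0.0031,0.0422,-0.012]
    - [-0.0031,0.0422,-0.012]
    - [-0.0031,0.0422,-0.012]
    - [-0.0031,0.0422,-0.012]
    - [0,0,0]
    - [0,0,0]
    - [0,0,0]
  twist: [3.8,3.8,3.8,3.8,3.8,3.8,3.8,3.8,3.8,0,0,0]
  hand: [0.75,0.75,0.75,0.75,0.75,0.75,0.75,0.75,0.75,0.75,0.75,0.75]

```text
time_s: 34.15
position: [421.5, 29.6, 149.3]
tool_rot: [-3.141, -0.0, 1.615]
ft_force: [0.3, -1.3, 0.4]
opening: 0.746
gripper_force: 0.0
```

```bash
python3 - <<'E'
from h import *
c,im=snap("wrist","w14.png"); s=sense(); print(s["time_s"],s["position"],np.degrees(s["tool_rot"][2]))
find("wrist",c,["brush","brush_tip"])
print("pred",w2px(c,[[419,101,5],[422,30,5],[425,-40,5]]).round())
b=cv2.resize(im[0:330,100:460],(120,66),interpolation=cv2.INTER_AREA).astype(int)
for r in b: print(''.join('w' if (p[0]-p[2]>45) else '#' if p.max()<60 else '+' if p.max()<110 else 'B' if p.max()>205 else '.' for p in r))
E
```

```text
34.2 [421.63524817  29.36575289 149.46795311] 92.5262081403378
brush 0.73 [426  56   3]
brush_tip 0.87 [431  54   9]
brush_tip 0.67 [ 496 -181    9]
pred [[283. 100.]
 [283. 186.]
 [283. 260.]]
.+++++++++++++++++++++++++++++++++++++++++++++++++++++++++++++..........................................................
++++++++++++++++++++++++++++++++++++++++++++++++++++++++++++++++........................................................
+++++++++++++++++++++++++++++++++++++++++++++++++++++++++++++++++++.....................................................
++++++++++++++++++++++++++++++++++++++++++++++++++++++++++++++++++++++++++++++..........................................
+++++++++++++++++++++++++++++++++++++++++++++++++++++++++++++++++++++++++++++++++++..++.................................
++++++++++++++++++++++++++++++++++++++++++++++++++++++++++++++++++++++++++++++++++++++++++..............................
++++++++++++++++++++++++++++++++++++++++++++++++++++++++++++++++++++++++++++++++++++++++++++++++........................
+++++++++++++++++++++++++++++++++++++++++++++++++++++++++++
[... 6379 characters left out ...]
###########..................................................#######################...+#######
##########..+#######################...................................................#######################..########
###################################....................................................+#######################+########
##################################.......................................................###############################
#################################........................................................+##############################
################################++.......................................................+##############################
```

```bash
python3 - <<'E'
from h import *
c=cam("wrist"); im=cv2.imread("pics/w14.png").astype(float)
pts=[]
for v in range(150,258,4):
    r=cv2.GaussianBlur(im,(0,0),1.5)[v,255:320]; sc=r[:,2]-r[:,0]; d=sc-np.median(sc); i=np.where(d>d.max()*.5)[0]
    pts.append([v,255+i.min(),255+i.max(),round(d.max())])
print(pts)
P=np.array([[ (p[1]+p[2])/2,p[0]] for p in pts if 205<=p[0]<=255])
w=px2w(c,P,10)[:,:2]; k=np.polyfit(w[:,1],w[:,0],1); print("x=k*y+b",k,"yaw",np.degrees(np.arctan2(1,k[0])),"x at y=30",np.polyval(k,30))
print("tail",px2w(c,[[284,262]],8),"ferrule start", px2w(c,[[287,165]],10))
g=im[:,:,2]; print(g[60:150:4,286].astype(int).tolist())
E
```

```text
[[150, np.int64(277), np.int64(299), 28], [154, np.int64(277), np.int64(299), 27], [158, np.int64(280), np.int64(297), 21], [162, np.int64(280), np.int64(295), 21], [166, np.int64(280), np.int64(295), 21], [170, np.int64(280), np.int64(294), 21], [174, np.int64(280), np.int64(294), 21], [178, np.int64(280), np.int64(294), 21], [182, np.int64(280), np.int64(294), 21], [186, np.int64(279), np.int64(294), 21], [190, np.int64(280), np.int64(293), 19], [194, np.int64(280), np.int64(293), 15], [198, np.int64(279), np.int64(292), 15], [202, np.int64(279), np.int64(292), 52], [206, np.int64(279), np.int64(292), 62], [210, np.int64(279), np.int64(291), 62], [214, np.int64(279), np.int64(291), 62], [218, np.int64(279), np.int64(291), 61], [222, np.int64(279), np.int64(291), 61], [226, np.int64(279), np.int64(291), 61], [230, np.int64(279), np.int64(291), 61], [234, np.int64(278), np.int64(290), 60], [238, np.int64(278), np.int64(290), 60], [242, np.int64(278), np.int64(290), 60], [246, np.int64(278), np.int64(290), 59], [250, np.int64(278), np.int64(290), 58], [254, np.int64(278), np.int64(290), 58]]
x=k*y+b [-1.53735155e-02  4.25521520e+02] yaw 90.8807681678798 x at y=30 425.0603146484767
tail [[426.62352276 -41.25980173   8.        ]] ferrule start [[425.0004822   49.36714065  10.        ]]
[71, 72, 71, 70, 74, 71, 74, 75, 76, 69, 65, 70, 71, 71, 70, 71, 70, 70, 69, 68, 58, 57, 59]
```

Emit:
move_arm:
  offset:
    - [0.0034,0.0013,-0.03]
    - [0,0,-0.045]
    - [0,0,-0.04]
    - [0,0,-0.02]
    - [0,0,-0.011]
    - [0,0,0]
    - [0,0,0]
    - [0,0,0]
    - [0,0,0]
    - [0,0,0]
    - [0,0,0]
    - [0,0,0]
  twist: [-1.5,0,0,0,0,0,0,0,0,0,0,0]
  hand: [0.6,0.6,0.6,0.6,0.6,0.6,0.6,0.3,0.1,0.1,0.1,0.1]
  newtons: 12

```text
time_s: 35.5
position: [424.9, 31.7, 3.8]
tool_rot: [3.141, 0.0, 1.591]
ft_force: [-0.1, 0.8, -0.8]
opening: 0.169
gripper_force: 0.0
```

Emit:
move_arm:
  offset:
    - [0,0,0]
    - [0,0,0]
    - [0,0,0]
    - [0,0,0.03]
    - [0,0,0.04]
    - [0,0,0.04]
    - [0,0,0]
  twist: [0,0,0,0,0,0,0]
  hand: [0.1,0.1,0.1,0.1,0.1,0.1,0.1]

```text
time_s: 36.2
position: [426.7, 31.4, 117.4]
tool_rot: [3.133, 0.002, 1.591]
ft_force: [-0.1, 0.5, -0.2]
opening: 0.157
gripper_force: 12.0
```

Emit:
move_arm:
  offset:
    - [0.0104,-0.018,0]
    - [0.0104,-0.018,0]
    - [0.0104,-0.018,0]
    - [0.0104,-0.018,0]
    - [0.0104,-0.018,0]
    - [0.0104,-0.018,0]
    - [0.0104,-0.018,0]
    - [0.0104,-0.018,0]
    - [0.0104,-0.018,0]
    - [0.0104,-0.018,0]
    - [0.0104,-0.018,0]
    - [0.0104,-0.018,0]
  twist: [-8.4,-8.4,-8.4,-8.4,-8.4,-8.4,-8.4,-8.4,-8.4,-8.4,-8.4,-8.4]
  hand: [0.1,0.1,0.1,0.1,0.1,0.1,0.1,0.1,0.1,0.1,0.1,0.1]

```text
time_s: 37.4
position: [549.6, -184.9, 112.2]
tool_rot: [-3.141, 0.002, -0.175]
ft_force: [-0.2, -0.1, -0.4]
opening: 0.16
gripper_force: 12.0
```

Emit:
move_arm:
  offset:
    - [0,0,0]
    - [0,0,0]
    - [0,0,0]
    - [0,0,0]
    - [0,0,0]
  twist: [-8.4,-8.4,-5,0,0]
  hand: [0.1,0.1,0.1,0.1,0.1]

```text
time_s: 37.9
position: [549.4, -184.2, 112.8]
tool_rot: [3.142, 0.001, -0.547]
ft_force: [-0.1, 0.3, -0.6]
opening: 0.156
gripper_force: 12.0
```

```bash
python3 - <<'E'
from h import *
c,im=snap("wrist","w15.png"); s=sense(); print(s["time_s"],s["position"],np.degrees(s["tool_rot"][2]),s["ft_force"],s["opening"])
T=np.array([497.2,-271.3]);a=np.radians(-31.45);ax=np.array([np.cos(a),np.sin(a)]);ay=np.array([-ax[1],ax[0]])
P=lambda L,z:w2px(c,[[*(T+x*ax+y*ay),z] for x,y in L]).round().tolist()
print("slot brush outline", P([(-77,36.5),(-77,56.5),(77,31),(77,62),(-27,46.5),(27,46.5)],15),"slot driver",P([(-60,-35.5),(60,-35.5)],15),"tray",P([(-85,125),(85,125)],15))
b=cv2.resize(im,(140,84),interpolation=cv2.INTER_AREA).astype(int)
for r in b[:70]: print(''.join('w' if (p[0]-p[2]>28) else '#' if p.max()<60 else '+' if p.max()<110 else 'B' if p.max()>205 else '.' for p in r))
E
```

```text
37.95 [ 549.45917591 -184.23227143  112.9898557 ] -31.33324881896856 [ 0.60091543 -0.46287789 -0.51697504] 0.1542044787577031
slot brush outline [[364.0, 294.0], [340.0, 294.0], [389.0, 95.0], [344.0, 94.0], [356.0, 237.0], [362.0, 168.0]] slot driver [[455.0, 275.0], [481.0, 122.0]] tray [[255.0, 303.0], [249.0, 81.0]]
wwwwww++.BBBBBBBBBBBBBBBBBBBBBBBBBBBBBBBBBBBBBBBBBBBBBBBBBBBBBBBBBBBBBBBBBBBBBBBBBBBBBBBBBBBBBBBBBBBBBBBBBBBBBBBBBBBBBBBBBBBBBBBBBBBBBBBBBBB
..wwww+..BBBBBBBBBBBBBBBBBBBBBBBBBBBBBBBBBBBBBBBBBBBBBBBBBBBBBBBBBBBBBBBBBBBBBBBBBBBBBBBBBBBBBBBBBBBBBBBBBBBBBBBBBBBBBBBBBBBBBBBBBBBBBBBBBBB
..wwww...BBBBBBBBBBBBBBBBBBBBBBBBBBBBBBBBBBBBBBBBBBBBBBBBBBBBBBBBBBBBBBBBBBBBBBBBBBBBBBBBBBBBBBBBBBBBBBBBBBBBBBBBBBBBBBBBBBBBBBBBBBBBBBBBBBB
wwwww+..BBBBBBBBBBBBBBBBBBBBBBBBBBBBBBBBBBBBBBBBBBBBBBBBBBBBBBBBBBBBBBBBBBBBBBBBBBBBBBBBBBBBBBBBBBBBBBBBBBBBBBBBBBBBBBBBBBBBBBBBBBBBBBBBBBBB
www++.BBBBBBBBBBBBBBBBBBBBBBBBBBBBBBBBBBBBBBBBBBBBBBBBBBBBBBBBBBBBBBBBBBBBBBBBBBBBBBBBBBBBBBBBBBBBBBBBBBBBBBBBBBBBBBBBBBBBBBBBBBBBBBBBBBBBBB
..........BBBBBBBBBBBBBBBBBBBBBBBBBBBBBBBBBBBBBBBBBBBBBBBBBBBBBBBBBBBBBBB
[... 8391 characters left out ...]
###############++++++##############################ww#########.+wwww##..########www#############################++++++##################
#######################################################w#############################ww#####################################################
#######################################################w##############################w#####################################################
#######################################################w##############################w#####################################################
#######################################################w##############################w#####################################################
```

Numbers alone leave the slot pose ambiguous, so I'll spend my last picture on an overlay.

```bash
python3 - <<'E'
from h import *
c=cam("wrist"); im=cv2.imread("pics/w15.png")
T=np.array([497.2,-271.3]);a=np.radians(-31.45);ax=np.array([np.cos(a),np.sin(a)]);ay=np.array([-ax[1],ax[0]])
u0,v0,S=225,70,2.5
b=cv2.resize(im[v0:v0+235,u0:u0+315],None,fx=S,fy=S,interpolation=cv2.INTER_CUBIC)
def poly(L,z,col,cl=True):
    p=w2px(c,[[*(T+x*ax+y*ay),z] for x,y in L]); p=((p+.5-[u0,v0])*S-.5).round().astype(np.int32)
    cv2.polylines(b,[p],cl,col,1)
def rect(x0,x1,yc,w,z,col): poly([(x0,yc-w/2),(x1,yc-w/2),(x1,yc+w/2),(x0,yc+w/2)],z,col)
for z,col in((15,(0,0,255)),(6,(255,255,0))):
    for yc,Ls,wh,wt in((-35.5,120,16,11),(5.5,110,20,28),(46.5,154,20,31),(87.5,140,24,19)):
        rect(-Ls/2,-27,yc,wh,z,col);rect(27,Ls/2,yc,wt,z,col)
poly([(-85,-125),(85,-125),(85,125),(-85,125)],15,(0,255,0)); rect(-26,26,-91,44,15,(0,255,0))
cv2.imwrite("pics/z15.png",b);print(b.shape)
E
```

```text
(588, 788, 3)
```

View pics/z15.png

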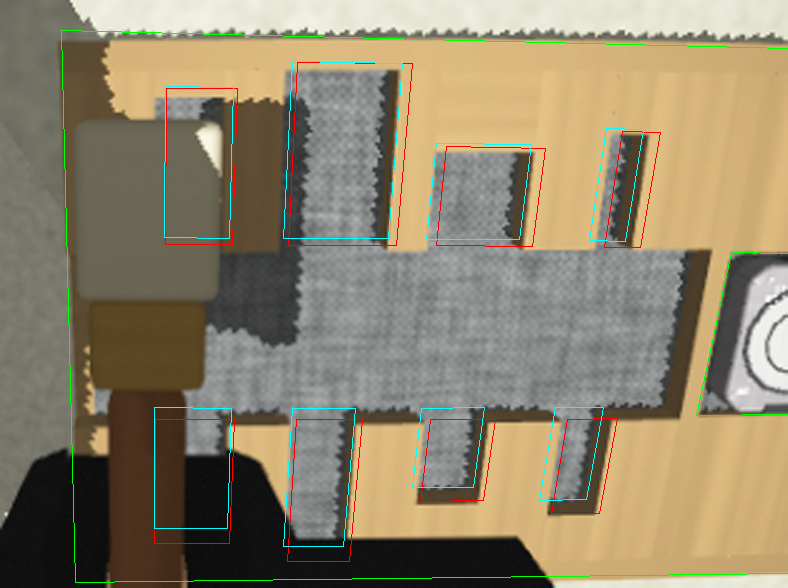

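The overlay shows the slots rotated about +0.7° and shifted about +2 mm in tray y and −1.5 mm in x from my model. The brush slot rim is at u≈284–400 at the tip end and 287–355 at the handle end. I'll correct for that and lower the brush.

Emit:
move_arm:
  offset:
    - [-0.0138,-0.0227,0]
    - [-0.0138,-0.0227,0]
    - [0,0,-0.03]
    - [0,0,-0.03]
    - [0,0,-0.025]
    - [0,0,0]
    - [0,0,0]
  twist: [0.6,0,0,0,0,0,0]
  hand: [0.1,0.1,0.1,0.1,0.1,0.1,0.1]

```text
time_s: 38.65
position: [522.3, -229.8, 29.0]
tool_rot: [3.142, 0.0, -0.538]
ft_force: [0.5, 0.3, -0.5]
opening: 0.152
gripper_force: 12.0
```

Emit:
move_arm:
  offset:
    - [0,0,-0.006]
    - [0,0,-0.004]
    - [0,0,-0.003]
    - [0,0,-0.001]
    - [0,0,0]
    - [0,0,0]
  twist: [0,0,0,0,0,0]
  hand: [0.1,0.1,0.1,0.1,0.1,0.1]

```text
time_s: 39.25
position: [522.1, -229.8, 14.8]
tool_rot: [3.142, -0.0, -0.539]
ft_force: [0.7, 0.0, -0.8]
opening: 0.156
gripper_force: 12.0
```

Emit:
move_arm:
  offset:
    - [0,0,-0.003]
    - [0,0,-0.0015]
    - [0,0,-0.0007]
    - [0,0,0]
    - [0,0,0]
  twist: [0,0,0,0,0]
  hand: [0.1,0.1,0.1,0.1,0.1]

```text
time_s: 39.75
position: [522.0, -229.7, 9.8]
tool_rot: [3.142, -0.0, -0.539]
ft_force: [-2.2, 1.5, 6.1]
opening: 0.157
gripper_force: 12.0
```

Emit:
move_arm:
  offset:
    - [0,0,0]
    - [0,0,0]
    - [0,0,0]
    - [0,0,0.02]
    - [0,0,0.04]
    - [0,0,0.045]
    - [0,0,0.045]
    - [0,0,0.04]
    - [0,0,0]
  twist: [0,0,0,0,0,0,0,0,0]
  hand: [0.25,0.3,0.3,0.3,0.4,0.5,0.6,0.6,0.6]

```text
time_s: 40.65
position: [523.6, -230.8, 204.9]
tool_rot: [3.141, -0.01, -0.538]
ft_force: [-0.3, 0.1, -0.1]
opening: 0.595
gripper_force: 0.0
```

```bash
python3 - <<'E'
from h import *
c,im=snap("wrist","w16.png"); s=sense(); print(s["time_s"],s["position"],np.degrees(s["tool_rot"][2]))
find("wrist",c,["brush","watch"])
b=cv2.resize(im[60:300,210:360],(75,48),interpolation=cv2.INTER_AREA).astype(int)
for r in b: print(''.join('w' if (p[0]-p[2]>60) else 'h' if p[0]-p[2]>25 else '#' if p.max()<60 else '+' if p.max()<110 else 'B' if p.max()>175 else '.' for p in r))
E
```

```text
40.7 [ 522.72330773 -230.1659354   201.6684018 ] -30.857234391774394
brush 0.8 [ 539 -238   10]
watch 0.75 [ 452 -348   19]
++++++++++++++.BBBBBBBBBBBBBBBBBBBBBBBBBBBBBBBBBBBBBBBBBBBBBBBBBBBBBBBBBBBB
++++++++++++++++.BBBBBBBBBBBBBBBBBBBBBBBBBBBBBBBBBBBBBBBBBBBBBBBBBBBBBBBBBB
++++++++++++++++.BBBBBBBBBBBBBBBBBBBBBBBBBBBBBBBBBBBBBBBBBBBBBBBBBBBBBBBBBB
+++++++++++++++++.BBBBBBBBBBBBBBBBBBBBBBBBBBBBBBBBBBBBBBBBBBBBBBBBBBBBBBBBB
++++++++++++++++++BBBBBBBBBBBBBBBBBBBBBBBBBBBBBBBBBBBBBBBBBBBBBBBBBBBBBBBBB
++++++++++++++++++..B...B.B...BB.B..............B.B.B....BBB.B.B.B....B.BBB
++hhhhhhhhhhhhhhhhhhhwwwwwhwwhwhwwwhhhhhhhhhhhhhhhhwwwwwwwwwwwwwwwwwwwwwwww
hhhhhhhhhhhhhhhhhhhhhhhhhhhhhhhhhhhhhhhhhhhhhhhhhhhwwwwwwwwwwwwwwwwwwwwwwww
hhhhhhhhhhhhhhhhhhhhhhhhhhhh+################hhhhhhwwwwwwwwwwwwwwwwwwwwwwww
hhhhhhhhhh++++++++++hhhhhhhh+##++++++++++++##hhhhhhwwwwwwwwwwwwwwwwwwwwwwww
hhhhhhhhhh##########hhhhhhhh+##++++++++++++##hhhhhhwwwwwwwwwwwwwwwwwwwwwwww
hhhhhhhhhh##########hhhhhhhh+#+++++++++++++##hhhhhhwwwwwwwwwwwwwwwwwwwwwwww
hhhhhhhhhh##########hhhhhhhhh#+++++++++++++##hhhhhhwwwwwwwwwwwww
[... 1971 characters left out ...]
wwwwwwhhhhhhhhh#
########hhhhhwhhwwwhhhhhhhhhhhhhhhhhhhhhhhhhwwwwhhhhhhhhhhhhhhhhh+#########
########.BBBBBBBBBBBBBBBBBBBBBBBBBBBBBBBB..+wwwh.......B.........+#########
########+BBBBBBBBBBBBBBBBBBBBBBBBBBBBBB.+hhhwwwhhhhhhhhhhhhhhhhhh##########
#########BBBBBBBBBBBBBBBBBBBBBBBBBBBBBBBwwwwwwwwwwwwwwwwwwwwwwwww##########
#########BBBBBBBBBBBBBBBBBBBBBBBBBBBBBBBBhhhhhhhhhhhhhhhhhhhhhhhh##########
#########BBBBBBBBBBBBBBBBBBBBBBBBBBBBBBBBBBBBBBBBBBBBBBBBBBBBBBB.##########
#########BBBBBBBBBBBBBBBBBBBBBBBBBBBBBBBBBBBBBBBBBBBBBBBBBBBBBBB.##########
########.BBBBBBBBBBBBBBBBBBBBBBBBBBBBBBBBBBBBBBBBBBBBBBBBBBBBBBBB+#########
#######+BBBBBBBBBBBBBBBBBBBBBBBBBBBBBBBBBBBBBBBBBBBBBBBBBBBBBBBBB.#########
```

Emit:
move_arm:
  offset:
    - [0.0189,0.0383,0]
    - [0.0189,0.0383,0]
    - [0.0189,0.0383,0]
    - [0.0189,0.0383,0]
    - [0.0189,0.0383,0]
    - [0.0189,0.0383,0]
    - [0.0189,0.0383,0]
    - [0,0,0]
    - [0,0,0]
    - [0,0,0]
  twist: [0,0,0,0,0,0,0,0,0,0]
  hand: [0.6,0.6,0.6,0.6,0.6,0.6,0.6,0.6,0.6,0.6]

```text
time_s: 41.8
position: [653.8, 37.4, 198.3]
tool_rot: [3.14, 0.002, -0.54]
ft_force: [-0.4, -0.1, 0.4]
opening: 0.599
gripper_force: 0.0
```

```bash
python3 - <<'E'
from h import *
c,im=snap("wrist","w17.png"); s=sense(); print(s["time_s"],s["position"],np.degrees(s["tool_rot"][2]),s["qpos"])
find("wrist",c,["driver","driver_tip"])
g=im.max(2); b=cv2.resize(g[0:330,60:500],(147,66),interpolation=cv2.INTER_AREA).astype(int)
for r in b: print(''.join('#' if p<70 else '+' if p<120 else '.' if p<200 else ' ' for p in r))
E
```

```text
41.85 [653.88662     37.09150359 198.74614844] -30.951772039184604 [-1.23637290e-01  5.95826985e-01  1.04072996e+00 -2.11053993e-04
  1.50651223e+00  1.98738258e+00]
driver 0.88 [655  30   6]
driver 0.36 [ 536 -185   11]
driver_tip 0.78 [657  29   6]
....................................................+#+++++++++++#......................+++.......+................................................
...................................................+#++++++++++++#+.......................+##++....................................................
...................................................+#+++++++++++++#...........................#++#++...............................................
...................................................+#++++++++++++##............................+...++#+............................................
....................................................##+++++++++++#+................................................................................
.............................................++##++.+##+++++++++#+...........................................
[... 8218 characters left out ...]
###############++++++++++++++++++++++++++++++++++++++...####################################################
#####################################################+.+++++++++++++++++++++++++++++++++++++++..###################################################
####################################################+...+++++++++++++++++++++++++++++++++++++++..##################################################
####################################################....++++++++++++++++++++++++++++++++++++++++.+#################################################
###################################################+.....+#######################################+#################################################
```

```bash
python3 - <<'E'
from h import *
im=cv2.imread("pics/w17.png").astype(int); g=im.max(2)[115:235:2,215:345]
for i,r in enumerate(g): print(f"{115+2*i:3d}",''.join(' .:-=+*#%@'[::-1][min(9,p//26)] for p in r))
E
```

```text
115 ####*##############*#*#*###*###**#########################****########*###*##################+-----------::--:::------------------
117 #####################*##########*############**############**###****##########################+---------:::-----::-------::-------
119 ################################*############***###*#####*#######*###########################+---------------::-------------------
121 ##########################**#**##****#**####**######***######*######*##*######################+--------::-------------------:---::
123 #############*######*#########**#*******####*####*################*****######################**=::-----------:---:::::------:::---
125 ############**#####***####**######*****###**####***###########################################+------------:::---::::::-----------
127 #############**###*##*########*##########*########**######*#################################+----------:--------------:::---------
129 ########*##########*########****######*###########**######*###***#############################+--------------------------::------:
131 ###**###**#####*
[... 6299 characters left out ...]
--::------::::::::::::::-
225 ########*################*####******#########****#*#############***#####+--:::::::::::----------:::::::-::::::-::--::--::::::::::-
227 ########**##################*#******###########***##***##*#**#####*####*=--------:::::::--------------:-::----:::::----:--::::::--
229 #**###################*#######**###*#####***#####*###*****##*########****=-::::------::::-:::::---:-----:::::::::::::::::---::::::
231 #####***#**###################**####***###**###########**##**########**###+:---:--:::---:::::::------::::::-::::::::---:::::::::::
233 ######**#############***##******#######**###**#**#*******###****##*****####*=----::::::-::::-::::::-:::::::-:::::::::--:::::::::::
```

The driver runs from its handle end at about (318,141), past the shoulder at (279,177), to the tip at (242,212).

```bash
python3 - <<'E'
from h import *
c=cam("wrist");s=sense()
p=px2w(c,[[318,141],[279,177],[242,212.5]],6)[:,:2];print(p.round(1),np.linalg.norm(p[0]-p[2]),np.linalg.norm(p[0]-p[1]))
d=p[2]-p[0];y=np.degrees(np.arctan2(d[1],d[0]));o=p.take([0,2],0).mean(0);print("yaw",y,"origin",o,s["position"])
E
```

```text
[[665.   -8. ]
 [653.8  42.7]
 [641.2  94.7]] 105.47822461757009 51.97581183589046
yaw 103.06443935543749 origin [653.11670657  43.33368702] [654.04766746  37.13169227 199.31300871]
```

Emit:
move_arm:
  offset:
    - [0,0.0005,-0.005]
    - [0,0.0005,-0.005]
    - [0,0.0005,-0.005]
    - [0,0.0005,-0.005]
    - [0,0.0005,-0.005]
    - [0,0.0005,-0.005]
    - [0,0.0005,-0.005]
    - [0,0.0005,-0.005]
    - [0,0.0005,-0.005]
    - [0,0.0005,-0.005]
    - [-0.0005,0.0005,-0.005]
    - [-0.0005,0.0005,-0.005]
  twist: [8.5,8.5,8.5,8.5,8.5,8.5,8.5,8.5,8.5,8.5,8.5,8.5]
  hand: [0.6,0.6,0.6,0.6,0.6,0.6,0.6,0.6,0.6,0.6,0.6,0.6]

```text
time_s: 43.15
position: [653.2, 43.4, 139.4]
tool_rot: [3.141, 0.0, 1.246]
ft_force: [0.2, 1.0, 0.0]
opening: 0.599
gripper_force: 0.0
```

Emit:
move_arm:
  offset:
    - [0,0,-0.01]
    - [0,0,-0.01]
    - [0,0,0]
    - [0,0,0]
    - [0,0,0]
    - [0,0,0]
    - [0,0,0]
  twist: [8.5,8.5,8.5,6.5,0,0,0]
  hand: [0.6,0.6,0.6,0.6,0.6,0.6,0.6]

```text
time_s: 43.85
position: [653.3, 44.0, 119.6]
tool_rot: [3.141, 0.0, 1.797]
ft_force: [0.4, -0.3, 0.4]
opening: 0.598
gripper_force: 0.0
```

```bash
python3 - <<'E'
from h import *
c,im=snap("wrist","w18.png"); s=sense(); print(s["time_s"],s["position"],np.degrees(s["tool_rot"][2]))
find("wrist",c,["driver"])
print("pred",w2px(c,[[665,-8,5],[653.1,43.3,5],[641.2,94.7,5]]).round())
g=im.max(2).astype(int)
for v in range(70,300,4): print(f"{v:3d}",''.join('@%#*+=-:. '[min(9,p//24)] for p in g[v,225:345]))
E
```

```text
43.9 [653.32608161  44.12053603 119.56392744] 103.01837333056882
driver 0.59 [654  32  13]
pred [[281. 258.]
 [281. 198.]
 [281. 129.]]
 70 ************************************************************************************************************************
 74 ************************************************************************************************************************
 78 ************************************************************************************************************************
 82 ************************************************************************************************************************
 86 ************************************************************************************************************************
 90 ************************************************************************************************************************
 94 ************************************************************************************************************************
 98 *************************************************************************************
[... 5585 characters left out ...]
...............................................::::..................=@@@@@
282 @@@-.............................................................................................................:+@@@@@
286 @@@-.....................................................................................:.......................-#@@@@@
290 @@-...............................................................................................................:*@@@@
294 @-..................................................................................................................+@@@
298 :....................................................................................................................+@@
```

```bash
python3 - <<'E'
from h import *
c=cam("wrist");s=sense()
p=px2w(c,[[279.7,264],[281.7,129.5]],6)[:,:2];d=p[1]-p[0];print(p.round(1),np.linalg.norm(d),np.degrees(np.arctan2(d[1],d[0])),p.mean(0).round(1),(p.mean(0)-s["position"][:2]).round(1))
E
```

```text
[[664.7 -12.6]
 [641.7  94.5]] 109.61279895190133 102.14521822730968 [653.2  41. ] [-0.1 -3.2]
```

Emit:
move_arm:
  offset:
    - [0,-0.0031,-0.03]
    - [0,0,-0.04]
    - [0,0,-0.03]
    - [0,0,-0.012]
    - [0,0,-0.005]
    - [0,0,0]
    - [0,0,0]
    - [0,0,0]
    - [0,0,0]
    - [0,0,0]
    - [0,0,0]
    - [0,0,0]
  twist: [-0.9,0,0,0,0,0,0,0,0,0,0,0]
  hand: [0.5,0.5,0.5,0.5,0.5,0.5,0.5,0.2,0.05,0,0,0]
  newtons: 12

```text
time_s: 45.15
position: [653.4, 41.2, 2.6]
tool_rot: [3.141, 0.0, 1.784]
ft_force: [-1.5, 0.1, 1.6]
opening: 0.105
gripper_force: 12.0
```

Emit:
move_arm:
  offset:
    - [0,0,0]
    - [0,0,0]
    - [0,0,0.03]
    - [0,0,0.04]
    - [0,0,0.04]
    - [0,0,0]
  twist: [0,0,0,0,0,0]
  hand: [0,0,0,0,0,0]

```text
time_s: 45.75
position: [655.6, 41.1, 118.2]
tool_rot: [3.132, 0.003, 1.784]
ft_force: [1.1, -0.2, 0.3]
opening: 0.113
gripper_force: 12.0
```

Emit:
move_arm:
  offset:
    - [-0.0168,-0.0323,0]
    - [-0.0168,-0.0323,0]
    - [-0.0168,-0.0323,0]
    - [-0.0168,-0.0323,0]
    - [-0.0168,-0.0323,0]
    - [-0.0168,-0.0323,0]
    - [-0.0168,-0.0323,0]
    - [-0.0168,-0.0323,0]
    - [-0.0168,-0.0323,0]
    - [-0.0168,-0.0323,0]
    - [-0.0168,-0.0323,0]
    - [-0.0168,-0.0323,0]
  twist: [-8.3,-8.3,-8.3,-8.3,-8.3,-8.3,-8.3,-8.3,-8.3,-8.3,-8.3,-8.3]
  hand: [0,0,0,0,0,0,0,0,0,0,0,0]

```text
time_s: 46.95
position: [450.7, -347.4, 111.6]
tool_rot: [-3.141, 0.001, 0.04]
ft_force: [0.0, 0.8, -0.1]
opening: 0.109
gripper_force: 11.9
```

Emit:
move_arm:
  offset:
    - [0,0,0]
    - [0,0,0]
    - [0,0,0]
    - [0,0,0]
    - [0,0,0]
    - [0,0,0]
    - [0,0,0]
  twist: [-8.3,-8.3,-8.3,-8.3,0,0,0]
  hand: [0,0,0,0,0,0,0]

```text
time_s: 47.65
position: [451.7, -346.3, 112.2]
tool_rot: [-3.141, 0.0, -0.53]
ft_force: [0.1, 0.1, -0.6]
opening: 0.111
gripper_force: 12.0
```

```bash
python3 - <<'E'
from h import *
c,im=snap("wrist","w19.png"); s=sense(); print(s["time_s"],s["position"],np.degrees(s["tool_rot"][2]),s["opening"])
C=np.array([479.5,-299.3]);a=np.radians(-30.7);ax=np.array([np.cos(a),np.sin(a)]);ay=np.array([-ax[1],ax[0]])
for z in(15,6):
  for x0,x1,w in((-60,-27,16),(27,60,11)): print(z,x0,w2px(c,[[*(C+x*ax+y*ay),z] for x,y in((x0,w/2),(x0,-w/2),(x1,-w/2),(x1,w/2))]).round(1).tolist())
np.save("c19.npy",np.array([c[2].tolist()+[c[3].tolist()]]))
i=im.astype(int)
for v in range(80,330,4): print(f"{v:3d}",''.join('w' if p[0]-p[2]>60 else 'h' if p[0]-p[2]>22 else '#' if p.max()<60 else '+' if p.max()<110 else '.' if p.max()<190 else 'B' for p in i[v,160:330:2]))
E
```

```text
47.7 [ 451.71488677 -346.25875943  112.26802497] -30.43021700724404 0.11324805910486167
15 -60 [[204.1, 276.7], [224.3, 277.0], [222.1, 238.6], [201.1, 238.4]]
15 27 [[199.5, 168.6], [214.9, 168.6], [212.5, 121.2], [196.4, 121.3]]
6 -60 [[206.4, 271.1], [226.1, 271.3], [224.0, 233.9], [203.6, 233.7]]
6 27 [[202.3, 165.9], [217.2, 165.9], [214.9, 120.1], [199.4, 120.1]]
 80 +++++++++++++++++++++++++++++++++++++++++++++B+BBBBBBB.BB.BBBBBBBBBBBBBB.BB.BBBBBBBBB
 84 hhhhhhhhhhhhhhhhhhhhhhhhhhhhhhhhhhhhhhhhhhhhhhhhhhhwhwwwwwwwwwwwwwwwwwwwwwwwwhhhhhhhh
 88 hhhhhhhhhhhhhhhhhhhhhhhhhhhhhhhhhhhhhhhhhhhhhhhhhhhhhwwwwwwwwwwwwwwwwwwwwwwwwwwwwwwww
 92 hhhhhhhhhhhhhhhhhhhhhhhhhhhhhhhhhhhhhhhhhhhhhhhhhhhhhhhhwwwwwwwwwwwwwwwwwwwwwwwwwwwww
 96 hhhhhhhhhhhhhhhhhhhhhhhhhhhhhhhhhhhhhhhhhhhhhhhhhhhhhhhhwwwwwwwwwwwwwwwwwwwwwwwwwwwww
100 hhhhhhhhhhhhhhhhhhhhhhhhhhhhhhhhhhhhhhhhhhhhhhhhhhhhhhhhhwwwwwwwwwwwwwwwwwwwwwwwwwwww
104 hhhhhhhhhhhhhhhhhhhhhhhhhhhhhhhhhhhhhhhhhhhhhhhhhhhhhhhhhwwwwwwwwwwwwwwwwwwwwwwwwwwww
108 hhhhhhhhhhhhhhhhhhhhhhhhhhhhhhhhhhhhhhhhhhhhhhhhhhhhhhhhhwwwwwwwwwwwwwwwwwwwwwwwwwwww
112 hhhh
[... 4241 characters left out ...]
##########################################+########+h#################
304 ########################################################+#+++..+++#h#################
308 ########################################################++++####+++.#################
312 ########################################################B+##++++##+B.################
316 ####################################hhh################BB#+++..+++#BB################
320 ###################################hhhhh###############.B...####...BB###############h
324 ###################################hhhhh###############.B++..BBB.++BB###############h
328 ###################################hhh#################..+........+..################
```

Emit:
move_arm:
  offset:
    - [0.0137,0.0231,0]
    - [0.0136,0.0231,0]
    - [0,0,-0.03]
    - [0,0,-0.03]
    - [0,0,-0.023]
    - [0,0,0]
    - [0,0,0]
  twist: [-0.2,0,0,0,0,0,0]
  hand: [0,0,0,0,0,0,0]

```text
time_s: 48.4
position: [479.2, -300.3, 29.9]
tool_rot: [3.142, -0.0, -0.536]
ft_force: [-0.2, 0.3, -0.2]
opening: 0.112
gripper_force: 12.0
```

Emit:
move_arm:
  offset:
    - [0,0,-0.007]
    - [0,0,-0.005]
    - [0,0,-0.003]
    - [0,0,0]
    - [0,0,0]
  twist: [0,0,0,0,0]
  hand: [0,0,0,0,0]

```text
time_s: 48.9
position: [479.1, -300.3, 14.6]
tool_rot: [3.142, -0.0, -0.537]
ft_force: [-0.9, 0.1, -0.5]
opening: 0.109
gripper_force: 12.0
```

Emit:
move_arm:
  offset:
    - [0,0,-0.003]
    - [0,0,-0.0018]
    - [0,0,-0.001]
    - [0,0,0]
    - [0,0,0]
  twist: [0,0,0,0,0]
  hand: [0,0,0,0,0]

```text
time_s: 49.4
position: [479.0, -300.1, 8.6]
tool_rot: [-3.142, 0.0, -0.537]
ft_force: [0.5, 0.1, -0.0]
opening: 0.113
gripper_force: 12.0
```

Emit:
move_arm:
  offset:
    - [0,0,0]
    - [0,0,0]
    - [0,0,0]
    - [0,0,0]
    - [0,0,0.02]
    - [0,0,0.04]
    - [0,0,0.045]
    - [0,0,0.045]
    - [0,0,0.04]
    - [0,0,0]
    - [0,0,0]
    - [0,0,0]
  twist: [0,0,0,0,0,0,0,0,0,0,0,0]
  hand: [0.15,0.2,0.25,0.25,0.25,0.25,0.25,0.25,0.25,0.25,0.25,0.25]

```text
time_s: 50.6
position: [478.6, -299.7, 197.2]
tool_rot: [-3.141, 0.003, -0.537]
ft_force: [0.0, 1.1, -0.8]
opening: 0.251
gripper_force: 0.0
```

```bash
python3 - <<'E'
from h import *
c,im=snap("wrist","w20.png"); s=sense(); print(s["time_s"],s["position"],np.degrees(s["tool_rot"][2]))
find("wrist",c,["driver","brush","watch"])
i=im.astype(int)
for v in range(70,280,5): print(f"{v:3d}",''.join('w' if p[0]-p[2]>60 else 'h' if p[0]-p[2]>22 else '#' if p.max()<60 else '+' if p.max()<110 else '.' if p.max()<190 else 'B' for p in i[v,170:400:2]))
t,_=snap("top","t20.png"); find("top",t,["driver","knife","wrench","lever_handle","dome","loupe","holder"])
E
```

```text
50.65 [ 478.5803668  -299.7633248   197.07046581] -30.762967806894505
driver 0.95 [ 473 -296   15]
brush 0.84 [ 537 -236    7]
watch 0.9 [ 451 -346   20]
 70 +++++++++++++++++++++++++++++++++++++++BBBBBBBBBBBBBBBBBBBBBBBBBBBBBBBBBBBBBBBBBBBBBBBBBBBBBBBBBBBBBBBBBBBBBBBBBBBB
 75 ++++++++++++++++++++++++++++++++++++++++BBBBBBBBBBBBBBBBBBBBBBBBBBBBBBBBBBBBBBBBBBBBBBBBBBBBBBBBBBBBBBBBBBBBBBBBBBB
 80 ++++++++++++++++++++++++++++++++++++++++.BBB.BBBBBBBBBBBBBBBBBBBBBBBBBB.BBBBBBBBBB.BBBBBBBBBBBBBBBBBBBBBBBBBBBBBBBB
 85 hhhhhhhhhhhhhhhhhhhhhhhhhhhhhhhhhhhhhhhhhwwwwwwwwwwwwwwwwwwwwwwwwwwwwwwwwwwwwwwwwwwwwwwwwwwwwwwwwwwwwwwwwwwwhBBBBBB
 90 hhhhhhhhhhhhhhhhhhhhhhhhhhhhhhhhhhhhhhhhhhwwwwwwwwwwwwwwwhhhhhhhhhhhhhhhwwwwwwwwwwwwwwwwwwwwwwwwwwwwwwwwwwwwhBBBBBB
 95 hhhh+###############hhhhhhhhhhhhhhhhhhhhhhhhhhhwwwwwwwwwhhhhhhhhhhhhhhhhwwwwwwwwwwwwwwwwwwwwwwwwwwwwwwwwwwwwBBBBBBB
100 hhhhh#+++++++++++++#hhhhhhhhhhhhhhhhhhhhhhhhhhhhhwwwwwhhhhhhhhhhhhhhhhhhwwwwwwwwwwwwwwwwwwwwwwwwwwwwwwwwwwwwBBBBBBB
105 hhhhh#+++++++++++++#+hhhhhhhhhhhhhhhhhhhhhhhhhhhhhhhhhhhhhhhhhhhhhhhhhhhhwwwwwwwwwwwwwwwwwwwwwwwwwwwww
[... 3630 characters left out ...]
BBBBBBBBBBBB.Bww#################.BBBB.B.+wwwh.BBBBBBBBBB#################BBBBBBBBBBBBBBBBBBBBBBBBBBBBB
265 ++++++++BBBBBBBBBBBBBB+hhhw##################hhhhhhhhhwwwwhhhBBBBBBBB##################.BBBBBBBBBBBBBBBBBBBBBBBBBBB
270 +++++++BBBBBBBBBBBBBBBwwwh###################wwwwwwwwwwwwwwwwhBBBBBB.###################.BBBBBBBBBBBBBBBBBBBBBBBBBB
275 ++++++BBBBBBBBBBBBBBBBBB#####################.BBBBBBBBBBBBBBBBBBBBBBB#####################BBBBBBBBBBBBBBBBBBBBBBBBB
wrench 0.7 [ 534 -230   17]
wrench 0.59 [764 -99  17]
lever_handle 0.74 [552 340 216]
dome 0.65 [774 131  36]
dome 0.4 [491 305  17]
loupe 0.6 [774 132  34]
loupe 0.56 [793  -3  34]
holder 0.43 [ 764 -103   15]
holder 0.17 [774 132  33]
```

The driver and brush are in their slots and the watch is in the bay. The lever reads the same as at the start, which is up, and the bystanders haven't moved. I'm handing in the job.

```bash
python3 -c "
from plant import *
print(sense()['time_s'],finish_job())"
```

```text
the job is handed in; nothing more can be done
51.2 None
```

I handed the job in at 51.2 s, with no verdict returned: the watch was pressed until the lever met its stop, the lever was eased up over about 3.6 s, and the closed watch, the brush and the screwdriver (the only tools I found) look correctly placed in the tray in the last camera check.

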